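# Make up two seasoning caddies

## Robot

A 6-joint arm with a two-finger parallel gripper is mounted at the origin on a cart in front of the work surface, level with it; the furniture and walls round the work are solid. World frame = base frame: x ahead of the robot, y to its left, z up, the work surface at z = 0. Lengths are in mm, angles in rad, forces in N, time in s.
With the tool pointing down it reaches from about 350 to 975 mm from the base axis. Payload 7.1 kg.
Tool frame: the origin (TCP) lies on the mounting face of the last link; the fingertips stand 182 mm ahead of it and the grasp point (between the pads) lies 163 mm ahead of it (ctrl.tcp_to_tips is the distance from the TCP to the fingertips, in mm); z points along the fingers, y is the direction in which the jaws open and shut (so a half turn about z gives the same grasp; the last joint's range is limited). The gripper opens to 88 mm and grips with 3 to 60 N. Pads are 20 mm wide; open, the fingers measure 115 mm over their backs; the gripper's body (75 mm by 178 mm) begins 61 mm behind the grasp point.
Start: joints at [-1.14, 0.423, 1.63, -0, 1.089, -0.019], TCP at [271.756, -562.81, 404.675] pointing down, gripper open.
Joint ranges: [-3, 3], [-0.9, 2.11], [0.09, 2.58], [-1.31, 4.45], [0.11, 2.69], [-2.54, 2.54]. Speed limits (rad/s): [2.39, 2.39, 3.01, 3.14, 3.14, 3.14].

## Interface

Orientations are given as a rotation vector (axis times angle).
In Python, from workcell import ctrl gives the robot as it stands. The module is installed in compiled form; this text tells all that it offers.
- The arm moves only by the tool send_rows, never from a script. Its argument "commands" is a list of rows, each an object with "translation": the shift along the world's x, y, z normalised to -1 to 1, where 1 is 0.1 m, a list of three; "twist": the turn, a rotation vector about the world's x, y, z normalised to -1 to 1, where 1 is 0.5 rad, a list of three. A call has exactly 10 rows; each row is the pose to reach, as a shift and turn from the pose commanded when the call began; what a row does not reach only later rows make up. A row lasts 1/10 s, in which the tool goes at most 50 mm and 8.59 degrees, less where a joint would pass 70% of its speed; a pose out of reach is approached as far as the arm can. A call with a number of a shift or a turn outside -1 to 1 is refused whole. A call with a gripper value outside its range is refused whole. "grip" is the closure, from -1 (fully open) to 1 (shut), set as the call begins (left out, the last holds). The fingers move at their own pace and stop on an object; the grip force is fixed at half the most. Time passes only in rows, so rows that repeat a pose let the fingers close, or fill a call up. It gives the time, the measured TCP pose, the force and the opening at its end, in the units of the state.
- ctrl.get_obs(): the state, without advancing time (a new reading comes with each control period).
- ctrl.get_image(name): name is "scene" or "side" or "wrist"; returns a dict with "img" (480x640x3 uint8, red, green, blue), "intrinsics" (3x3 intrinsics, pixels), "cam_to_world" (4x4, takes a point from camera to world coordinates). Camera axes: x right, y down, z forward; pixel columns grow to the right and rows downward; lengths in mm; the calibration is good to about 2 mm. A picture is of the moment at which its call begins. There is no depth.
- ctrl.close_job(): hands the job in, once; it reports no verdict.
The state is a dict: "t": time; "qpos": joint angles; "qvel": joint speeds; "joint_torque": joint torques, N m; "ee_pos": TCP position; "orientation": TCP orientation; "ft_force": force on the tool from outside, world axes, zero at the start; "moment": the same for the moment, N m; "width": finger opening in mm.
Only numpy, scipy, OpenCV 4.12 (cv2) and the standard library are available. Lean on these libraries where they do the work, as an engineer would, in place of code of your own. Each camera call takes 0.05 s, during which the arm holds its last target. There are 200 camera calls.

## Task

Make up the two wooden seasoning caddies from the things standing loose on the worktop between and in front of them (not from those along the back wall). The long caddy gets the pepper mill in its middle pocket, with one spice jar in one end pocket and one steel shaker in the other; the short caddy gets one spice jar and one shaker, one in each pocket. Everything must stand upright on the floor of its pocket; knock nothing over, and leave the food tin where it stands.

Things in the scene. Friction and masses are not known exactly. Their poses are not given: they have to be found in the camera images.
- long_caddy: low open wooden caddy fixed to the worktop, on its left or right; three pockets in a row along its y axis, 238 mm long (y), 90 mm wide (x); walls 6 mm thick, 24 mm high, pocket floors 6 mm above the worktop. Middle pocket at the origin, 78 x 78 mm; end pockets centred at y = +79 and -79 mm, 78 (x) x 68 mm (y). Origin: centre of its underside, z up
- short_caddy: low open wooden caddy fixed to the worktop, on its left or right; two pockets in a row along its y axis, 154 mm long (y), 90 mm wide (x); walls 6 mm thick, 24 mm high, pocket floors 6 mm above the worktop. Pockets centred at y = +37 and -37 mm, 78 (x) x 68 mm (y). Origin: centre of its underside, z up
- mill: dark wooden pepper mill, round and upright, 170 mm tall: body 58 mm in diameter at the foot, head 49 mm in diameter from 123 to 159 mm above the foot (widest near 140 mm), small metal knob on top; the head does not turn. Origin: centre of its underside; z up along its axis
- jar_1: spice jar with a screw lid, round and upright, 46 mm in diameter (45 mm where gripped), 106 mm tall; the two jars are alike and interchangeable. Origin: centre of its underside; z up along its axis
- jar_2: spice jar with a screw lid, round and upright, 46 mm in diameter (45 mm where gripped), 106 mm tall; the two jars are alike and interchangeable. Origin: centre of its underside; z up along its axis
- shaker_1: small steel shaker with a low domed, perforated top, round and upright, 46 mm in diameter with straight sides up to 56 mm, 75 mm tall; the two shakers are alike and interchangeable. Origin: centre of its underside; z up along its axis
- shaker_2: small steel shaker with a low domed, perforated top, round and upright, 46 mm in diameter with straight sides up to 56 mm, 75 mm tall; the two shakers are alike and interchangeable. Origin: centre of its underside; z up along its axis
- tin: food tin with a paper label, 75 mm in diameter, 110 mm tall, upright; a bystander to be left alone. Origin: centre of its underside; z up along its axis. Above the back of the worktop hangs a wall cabinet: underside 0.46 m up, door fronts at x = 0.585 m, small knobs in front: mind the wrist when lifting high

How it is judged (in metres and radians):
At the end, for the whole second after the job is handed in: Mill in the long caddy's middle pocket, a jar and a shaker in its ends, a jar and a shaker in the short caddy, either way round: each within 18 mm of its pocket's centre along x and y, underside under 12 mm high, tilt under 0.12 rad, at rest (20 mm/s). Tin within 30 mm of its start (x of mill in the frame of long_caddy between -0.018 and 0.018 m and y of mill in the frame of long_caddy between -0.018 and 0.018 m and z of mill in the frame of long_caddy below 0.012 m and angle between mill's own z axis and vertical below 0.12 rad and ((((x of jar_1 in the frame of long_caddy between -0.018 and 0.018 m and y of jar_1 in the frame of long_caddy between 0.061 and 0.097 m and z of jar_1 in the frame of long_caddy below 0.012 m and angle between jar_1's own z axis and vertical below 0.12 rad) or (x of jar_2 in the frame of long_caddy between -0.018 and 0.018 m and y of jar_2 in the frame of long_caddy between 0.061 and 0.097 m and z of jar_2 in the frame of long_caddy below 0.012 m and angle between jar_2's own z axis and vertical below 0.12 rad)) and ((x of shaker_1 in the frame of long_caddy between -0.018 and 0.018 m and y of shaker_1 in the frame of long_caddy between -0.097 and -0.061 m and z of shaker_1 in the frame of long_caddy below 0.012 m and angle between shaker_1's own z axis and vertical below 0.12 rad) or (x of shaker_2 in the frame of long_caddy between -0.018 and 0.018 m and y of shaker_2 in the frame of long_caddy between -0.097 and -0.061 m and z of shaker_2 in the frame of long_caddy below 0.012 m and angle between shaker_2's own z axis and vertical below 0.12 rad))) or (((x of jar_1 in the frame of long_caddy between -0.018 and 0.018 m and y of jar_1 in the frame of long_caddy between -0.097 and -0.061 m and z of jar_1 in the frame of long_caddy below 0.012 m and angle between jar_1's own z axis and vertical below 0.12 rad) or (x of jar_2 in the frame of long_caddy between -0.018 and 0.018 m and y of jar_2 in the frame of long_caddy between -0.097 and -0.061 m and z of jar_2 in the frame of long_caddy below 0.012 m and angle between jar_2's own z axis and vertical below 0.12 rad)) and ((x of shaker_1 in the frame of long_caddy between -0.018 and 0.018 m and y of shaker_1 in the frame of long_caddy between 0.061 and 0.097 m and z of shaker_1 in the frame of long_caddy below 0.012 m and angle between shaker_1's own z axis and vertical below 0.12 rad) or (x of shaker_2 in the frame of long_caddy between -0.018 and 0.018 m and y of shaker_2 in the frame of long_caddy between 0.061 and 0.097 m and z of shaker_2 in the frame of long_caddy below 0.012 m and angle between shaker_2's own z axis and vertical below 0.12 rad)))) and ((((x of jar_1 in the frame of short_caddy between -0.018 and 0.018 m and y of jar_1 in the frame of short_caddy between 0.019 and 0.055 m and z of jar_1 in the frame of short_caddy below 0.012 m and angle between jar_1's own z axis and vertical below 0.12 rad) or (x of jar_2 in the frame of short_caddy between -0.018 and 0.018 m and y of jar_2 in the frame of short_caddy between 0.019 and 0.055 m and z of jar_2 in the frame of short_caddy below 0.012 m and angle between jar_2's own z axis and vertical below 0.12 rad)) and ((x of shaker_1 in the frame of short_caddy between -0.018 and 0.018 m and y of shaker_1 in the frame of short_caddy between -0.055 and -0.019 m and z of shaker_1 in the frame of short_caddy below 0.012 m and angle between shaker_1's own z axis and vertical below 0.12 rad) or (x of shaker_2 in the frame of short_caddy between -0.018 and 0.018 m and y of shaker_2 in the frame of short_caddy between -0.055 and -0.019 m and z of shaker_2 in the frame of short_caddy below 0.012 m and angle between shaker_2's own z axis and vertical below 0.12 rad))) or (((x of jar_1 in the frame of short_caddy between -0.018 and 0.018 m and y of jar_1 in the frame of short_caddy between -0.055 and -0.019 m and z of jar_1 in the frame of short_caddy below 0.012 m and angle between jar_1's own z axis and vertical below 0.12 rad) or (x of jar_2 in the frame of short_caddy between -0.018 and 0.018 m and y of jar_2 in the frame of short_caddy between -0.055 and -0.019 m and z of jar_2 in the frame of short_caddy below 0.012 m and angle between jar_2's own z axis and vertical below 0.12 rad)) and ((x of shaker_1 in the frame of short_caddy between -0.018 and 0.018 m and y of shaker_1 in the frame of short_caddy between 0.019 and 0.055 m and z of shaker_1 in the frame of short_caddy below 0.012 m and angle between shaker_1's own z axis and vertical below 0.12 rad) or (x of shaker_2 in the frame of short_caddy between -0.018 and 0.018 m and y of shaker_2 in the frame of short_caddy between 0.019 and 0.055 m and z of shaker_2 in the frame of short_caddy below 0.012 m and angle between shaker_2's own z axis and vertical below 0.12 rad)))) and linear speed of each of jar_1, jar_2, shaker_1, shaker_2, mill below 0.02 m/s and distance of tin from where it was at the start of the episode below 0.03 m); the robot touches nothing.
It fails at once if one of the goods or the tin is knocked over (tilted more than 0.8 rad) (angle between any of jar_1, jar_2, shaker_1, shaker_2, mill, tin's own z axis and vertical above 0.8 rad).
It fails at once if the tin is pushed or carried more than 30 mm from its place (distance of tin from where it was at the start of the episode above 0.03 m).
It also fails if it takes over 136 s, if anything falls off the work surface, if the arm or the gripper's body presses on something with over 40 N, if the wrist force passes 120 N, or if a joint passes its speed limit or range.

## Working session

There is one attempt and no reset: what is moved stays moved. The work goes in short steps, Python scripts to look and compute and a tool call to move; the robot and the scene stay as the last step left them, time stands still between calls to the robot, and variables do not carry over. Pictures are saved under pics/ and viewed, about 12 in all and at most 16, crops included, and the job is handed in when it is done.

Besides the shell and the picture viewer there is one more tool, called after "Request:" by a JSON object that holds its "api" and its "payload". send_rows: Moves the arm, as the interface text tells. Its arguments: {"type":"object","properties":{"commands":{"type":"array","items":{"type":"object","properties":{"translation":{"type":"array","items":{"type":"number"}},"twist":{"type":"array","items":{"type":"number"}}}}},"grip":{"type":"number"}},"required":["commands"]}

```bash
mkdir -p pics
cat > h.py <<'E'
import cv2,numpy as np
from workcell import ctrl
def shot(name,fn):
    d=ctrl.get_image(name); cv2.imwrite('pics/'+fn,d['img'][:,:,::-1]); np.savez('pics/'+fn+'.npz',K=d['intrinsics'],T=d['cam_to_world']); return d
def ray(fn,u,v,z):
    d=np.load('pics/'+fn+'.npz');K,T=d['K'],d['T']
    r=T[:3,:3]@np.linalg.inv(K)@[u,v,1]; o=T[:3,3]
    return (o+r*(z-o[2])/r[2]).round(1)
def proj(fn,p):
    d=np.load('pics/'+fn+'.npz');K,T=d['K'],d['T']
    c=K@(T[:3,:3].T@(np.array(p)-T[:3,3])); return (c[:2]/c[2]).round(1)
E
python3 - <<'E'
from h import *
for n in('scene','side'):
    d=shot(n,n+'0.png'); print(n,d['cam_to_world'].round(2).tolist(),d['intrinsics'].round(1).tolist())
o=ctrl.get_obs(); print(o['t'],o['ee_pos'],o['orientation'],o['width'],ctrl.tcp_to_tips)
E
```

```text
scene [[0.68, -0.32, 0.66, -309.17], [-0.74, -0.32, 0.59, -674.11], [0.02, -0.89, -0.46, 571.51], [0.0, 0.0, 0.0, 1.0]] [[581.9, 0.0, 312.1], [0.0, 581.9, 234.8], [0.0, 0.0, 1.0]]
side [[-0.89, -0.26, 0.38, 70.99], [-0.46, 0.51, -0.73, 722.21], [-0.01, -0.82, -0.58, 599.05], [0.0, 0.0, 0.0, 1.0]] [[599.5, 0.0, 325.8], [0.0, 599.5, 228.9], [0.0, 0.0, 1.0]]
0.1 [ 271.64337933 -562.61749825  404.0184645 ] [-3.06124151e+00 -7.00246856e-01  4.18600995e-04] 87.89621898641843 182.0
```

View pics/scene0.png

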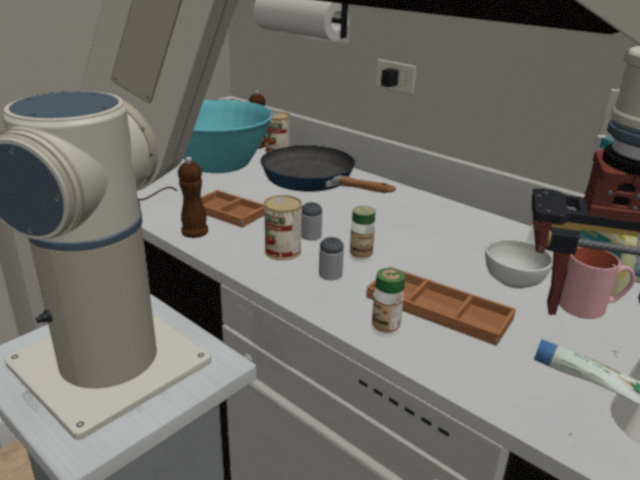

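View pics/side0.png

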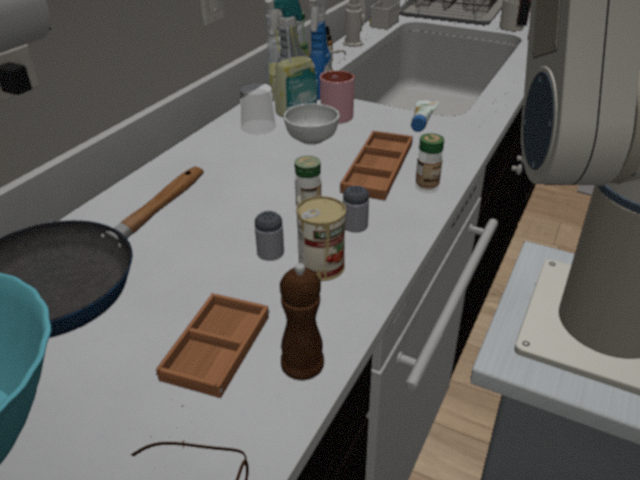

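Run:
```python
from h import *
S,D='scene0.png','side0.png'
for n,z,a,b in [('mill',168,(188,161),(299,268)),('jarA',106,(390,275),(431,138)),('jarB',106,(364,212),(307,162)),('shk1',74,(331,242),(355,191)),('shk2',74,(312,208),(268,217)),('tin',110,(283,203),(322,209))]:
    print(n,ray(S,*a,z)[:2],ray(D,*b,z)[:2])
print('long side',[ray(D,*p,24)[:2].tolist() for p in[(375,132),(413,135),(341,186),(382,195)]])
print('long scene',[ray(S,*p,24)[:2].tolist() for p in[(370,286),(493,332),(513,311)]])
print('short side',[ray(D,*p,24)[:2].tolist() for p in[(212,295),(269,307),(159,370),(220,387)]])
for n,f in(('s',S),('d',D)):
    im=cv2.imread('pics/'+f)
```

```text
mill [340.  242.2] [344.5 262. ]
jarA [ 353.6 -246.9] [ 353.1 -239.3]
jarB [509.4 -74.2] [511.4 -59.8]
shk1 [418.4 -71.2] [420.5 -58.7]
shk2 [504.2  54.7] [509.5  72.7]
tin [422.3  57.2] [418.9  63.1]
long side [[517.4, -372.7], [439.0, -395.6], [484.4, -137.5], [404.3, -142.4]]
long scene [[414.3, -168.6], [443.0, -390.1], [520.8, -386.8]]
short side [[517.7, 218.8], [430.9, 203.4], [493.1, 364.1], [409.2, 351.7]]
```

Request:
{"api": "send_rows", "payload": {"commands": [{"translation": [0.04, 0.1, 0], "twist": [0, 0, 0.08]}, {"translation": [0.08, 0.2, 0], "twist": [0, 0, 0.17]}, {"translation": [0.13, 0.3, 0], "twist": [0, 0, 0.25]}, {"translation": [0.17, 0.4, 0], "twist": [0, 0, 0.34]}, {"translation": [0.21, 0.5, 0], "twist": [0, 0, 0.42]}, {"translation": [0.26, 0.6, 0], "twist": [0, 0, 0.5]}, {"translation": [0.3, 0.7, 0], "twist": [0, 0, 0.59]}, {"translation": [0.34, 0.8, 0], "twist": [0, 0, 0.67]}, {"translation": [0.39, 0.9, 0], "twist": [0, 0, 0.76]}, {"translation": [0.43, 1, 0], "twist": [0, 0, 0.84]}], "grip": -1}}

```text
t: 1.1
ee_pos: [315.2, -461.9, 404.7]
orientation: [2.847, 1.329, 0.0]
ft_force: [-0.3, 0.0, -1.0]
width: 87.7
```

Request:
{"api": "send_rows", "payload": {"commands": [{"translation": [0.04, 0.1, 0], "twist": [0, 0, 0.08]}, {"translation": [0.08, 0.2, 0], "twist": [0, 0, 0.17]}, {"translation": [0.13, 0.3, 0], "twist": [0, 0, 0.25]}, {"translation": [0.17, 0.4, 0], "twist": [0, 0, 0.34]}, {"translation": [0.21, 0.5, 0], "twist": [0, 0, 0.42]}, {"translation": [0.26, 0.6, 0], "twist": [0, 0, 0.5]}, {"translation": [0.3, 0.7, 0], "twist": [0, 0, 0.59]}, {"translation": [0.34, 0.8, 0], "twist": [0, 0, 0.67]}, {"translation": [0.39, 0.9, 0], "twist": [0, 0, 0.76]}, {"translation": [0.43, 1, 0], "twist": [0, 0, 0.84]}]}}

```text
t: 2.1
ee_pos: [358.2, -362.0, 404.7]
orientation: [2.507, 1.893, 0.0]
ft_force: [-0.5, -0.1, -0.5]
width: 87.8
```

Request:
{"api": "send_rows", "payload": {"commands": [{"translation": [0.04, 0.1, 0], "twist": [0, 0, 0.08]}, {"translation": [0.08, 0.2, 0], "twist": [0, 0, 0.17]}, {"translation": [0.13, 0.3, 0], "twist": [0, 0, 0.25]}, {"translation": [0.17, 0.4, 0], "twist": [0, 0, 0.34]}, {"translation": [0.21, 0.5, 0], "twist": [0, 0, 0.42]}, {"translation": [0.26, 0.6, 0], "twist": [0, 0, 0.5]}, {"translation": [0.3, 0.7, 0], "twist": [0, 0, 0.59]}, {"translation": [0.34, 0.8, 0], "twist": [0, 0, 0.67]}, {"translation": [0.39, 0.9, 0], "twist": [0, 0, 0.76]}, {"translation": [0.43, 1, 0], "twist": [0, 0, 0.84]}]}}

```text
t: 3.1
ee_pos: [401.2, -262.0, 404.7]
orientation: [2.057, 2.374, 0.0]
ft_force: [0.3, -0.2, -0.2]
width: 88.1
```

Run:
```python
from h import *
d=shot('wrist','w1.png'); print(d['cam_to_world'].round(2).tolist(),d['intrinsics'].round(1).tolist())
o=ctrl.get_obs(); print(o['t'],o['ee_pos'],o['orientation'],o['qpos'])
```

```text
[[0.99, 0.14, 0.04, 390.85], [0.14, -0.95, -0.27, -189.11], [0.0, 0.27, -0.96, 385.85], [0.0, 0.0, 0.0, 1.0]] [[366.7, 0.0, 322.2], [0.0, 366.7, 233.1], [0.0, 0.0, 1.0]]
3.15 [ 401.36329706 -261.06924494  404.63830444] [-2.05493591e+00 -2.37574963e+00 -7.89569201e-04] [-6.01697972e-01  2.07632093e-01  1.94470934e+00  6.53981632e-04
  9.89615520e-01 -7.46619312e-01]
```

View pics/w1.png

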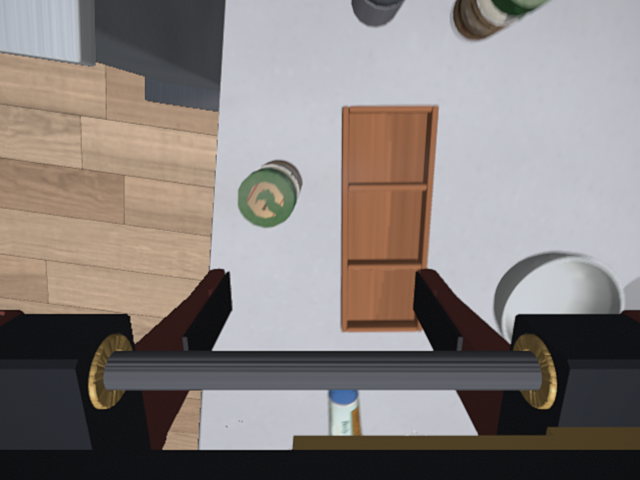

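Run:
```python
from h import *
f='w1.png'
print('lid',ray(f,267.5,196,106), [ray(f,*p,106) for p in((238,196),(297,196))])
P=[ray(f,*p,24)[:2] for p in((343,106.5),(438,106.5),(342,330),(430.5,235))]
print(P, 'div',[ray(f,*p,24)[:2] for p in ((346,184),(427,184),(346,264),(421,264))])
for x,y in((461,-262),): pass
import itertools
def corners(cx,cy,yaw,L):
    c,s=np.cos(yaw),np.sin(yaw)
    return [(proj(f,(cx+c*a-s*b,cy+s*a+c*b,24))).tolist() for a,b in((-45,L),(45,L),(-45,-L),(45,-L))]
print(corners(461,-262,np.radians(8),119))
```

```text
lid [ 356.3 -243.9  106. ] [array([ 333.8, -247.1,  106. ]), array([ 378.8, -240.7,  106. ])]
[array([ 407.4, -165.9]), array([ 495.2, -153.3]), array([ 443.1, -397.6]), array([ 515.9, -276.5])] div [array([ 421.7, -237. ]), array([ 500.9, -225.7]), array([ 435.1, -320.1]), array([ 513.1, -309. ])]
[[337.6, 87.8], [435.2, 88.0], [334.6, 319.6], [416.5, 319.8]]
```

Request:
{"api": "send_rows", "payload": {"commands": [{"translation": [-0.1, 0.04, 0]}, {"translation": [-0.2, 0.08, -0.1]}, {"translation": [-0.3, 0.12, -0.2]}, {"translation": [-0.4, 0.16, -0.3]}, {"translation": [-0.45, 0.18, -0.4]}, {"translation": [-0.45, 0.18, -0.5]}, {"translation": [-0.45, 0.18, -0.6]}, {"translation": [-0.45, 0.18, -0.75]}, {"translation": [-0.45, 0.18, -0.9]}, {"translation": [-0.45, 0.18, -1]}]}}

```text
validation failed for argument at $.co...
```

Request:
{"api": "send_rows", "payload": {"commands": [{"translation": [0, 0, -0.1]}, {"translation": [0, 0, -0.2]}, {"translation": [0, 0, -0.3]}, {"translation": [0, 0, -0.4]}, {"translation": [0, 0, -0.5]}, {"translation": [0, 0, -0.6]}, {"translation": [0, 0, -0.7]}, {"translation": [0, 0, -0.76]}, {"translation": [0, 0, -0.8]}, {"translation": [0, 0, -0.82]}]}}

```text
validation failed for argument at $.co...
```

Request:
{"api": "send_rows", "payload": {"commands": [{"translation": [0, 0, 0]}, {"translation": [0, 0, 0]}, {"translation": [0, 0, 0]}, {"translation": [0, 0, 0]}, {"translation": [0, 0, 0]}, {"translation": [0, 0, 0]}, {"translation": [0, 0, 0]}, {"translation": [0, 0, 0]}, {"translation": [0, 0, 0]}, {"translation": [0, 0, 0]}], "grip": 1}}

```text
validation failed for argument at $.co...
```

Request:
{"api": "send_rows", "payload": {"commands": [{"translation": [-0.1, 0.04, 0], "twist": [0, 0, 0]}, {"translation": [-0.2, 0.08, -0.1], "twist": [0, 0, 0]}, {"translation": [-0.3, 0.12, -0.2], "twist": [0, 0, 0]}, {"translation": [-0.4, 0.16, -0.3], "twist": [0, 0, 0]}, {"translation": [-0.45, 0.18, -0.4], "twist": [0, 0, 0]}, {"translation": [-0.45, 0.18, -0.5], "twist": [0, 0, 0]}, {"translation": [-0.45, 0.18, -0.6], "twist": [0, 0, 0]}, {"translation": [-0.45, 0.18, -0.75], "twist": [0, 0, 0]}, {"translation": [-0.45, 0.18, -0.9], "twist": [0, 0, 0]}, {"translation": [-0.45, 0.18, -1], "twist": [0, 0, 0]}]}}

```text
t: 4.15
ee_pos: [356.0, -244.9, 303.3]
orientation: [-2.061, -2.37, 0.0]
ft_force: [0.6, 0.4, 0.5]
width: 87.6
```

Request:
{"api": "send_rows", "payload": {"commands": [{"translation": [0, 0, -0.1], "twist": [0, 0, 0]}, {"translation": [0, 0, -0.2], "twist": [0, 0, 0]}, {"translation": [0, 0, -0.3], "twist": [0, 0, 0]}, {"translation": [0, 0, -0.4], "twist": [0, 0, 0]}, {"translation": [0, 0, -0.5], "twist": [0, 0, 0]}, {"translation": [0, 0, -0.6], "twist": [0, 0, 0]}, {"translation": [0, 0, -0.7], "twist": [0, 0, 0]}, {"translation": [0, 0, -0.76], "twist": [0, 0, 0]}, {"translation": [0, 0, -0.8], "twist": [0, 0, 0]}, {"translation": [0, 0, -0.82], "twist": [0, 0, 0]}]}}

```text
t: 5.15
ee_pos: [355.7, -244.8, 222.3]
orientation: [-2.061, -2.37, 0.0]
ft_force: [-1.0, 0.6, 0.5]
width: 87.9
```

Request:
{"api": "send_rows", "payload": {"commands": [{"translation": [0, 0, 0], "twist": [0, 0, 0]}, {"translation": [0, 0, 0], "twist": [0, 0, 0]}, {"translation": [0, 0, 0], "twist": [0, 0, 0]}, {"translation": [0, 0, 0], "twist": [0, 0, 0]}, {"translation": [0, 0, 0], "twist": [0, 0, 0]}, {"translation": [0, 0, 0], "twist": [0, 0, 0]}, {"translation": [0, 0, 0], "twist": [0, 0, 0]}, {"translation": [0, 0, 0], "twist": [0, 0, 0]}, {"translation": [0, 0, 0], "twist": [0, 0, 0]}, {"translation": [0, 0, 0], "twist": [0, 0, 0]}], "grip": 1}}

```text
t: 6.15
ee_pos: [355.7, -244.8, 222.8]
orientation: [2.062, 2.37, -0.0]
ft_force: [-2.0, -0.1, 3.8]
width: 45.2
```

Request:
{"api": "send_rows", "payload": {"commands": [{"translation": [0, 0, 0.1], "twist": [0, 0, 0]}, {"translation": [0, 0, 0.25], "twist": [0, 0, 0]}, {"translation": [0, 0, 0.4], "twist": [0, 0, 0]}, {"translation": [0.1, -0.08, 0.5], "twist": [0, 0, 0]}, {"translation": [0.22, -0.18, 0.6], "twist": [0, 0, 0]}, {"translation": [0.36, -0.3, 0.6], "twist": [0, 0, 0]}, {"translation": [0.5, -0.42, 0.6], "twist": [0, 0, 0]}, {"translation": [0.64, -0.55, 0.6], "twist": [0, 0, 0]}, {"translation": [0.78, -0.68, 0.6], "twist": [0, 0, 0]}, {"translation": [0.9, -0.79, 0.6], "twist": [0, 0, 0]}]}}

```text
t: 7.15
ee_pos: [446.4, -324.3, 283.1]
orientation: [2.062, 2.37, 0.0]
ft_force: [-0.5, 0.1, -1.4]
width: 45.0
```

Request:
{"api": "send_rows", "payload": {"commands": [{"translation": [0.1, -0.09, 0], "twist": [0, 0, 0]}, {"translation": [0.2, -0.18, 0], "twist": [0, 0, 0]}, {"translation": [0.29, -0.25, 0], "twist": [0, 0, 0]}, {"translation": [0.34, -0.3, 0], "twist": [0, 0, 0]}, {"translation": [0.34, -0.3, -0.1], "twist": [0, 0, 0]}, {"translation": [0.34, -0.3, -0.2], "twist": [0, 0, 0]}, {"translation": [0.34, -0.3, -0.3], "twist": [0, 0, 0]}, {"translation": [0.34, -0.3, -0.4], "twist": [0, 0, 0]}, {"translation": [0.34, -0.3, -0.48], "twist": [0, 0, 0]}, {"translation": [0.34, -0.3, -0.53], "twist": [0, 0, 0]}]}}

```text
t: 8.15
ee_pos: [479.4, -353.6, 228.6]
orientation: [-2.061, -2.369, 0.0]
ft_force: [-13.5, 1.0, 40.4]
width: 44.9
```

Run:
```python
from h import *
shot('wrist','w2.png'); print(ctrl.get_obs()['ee_pos'],ctrl.get_obs()['ft_force'])
```

```text
[ 479.48315195 -353.72132006  228.84562167] [ 0.47297975  0.19023812 -1.3466758 ]
```

View pics/w2.png

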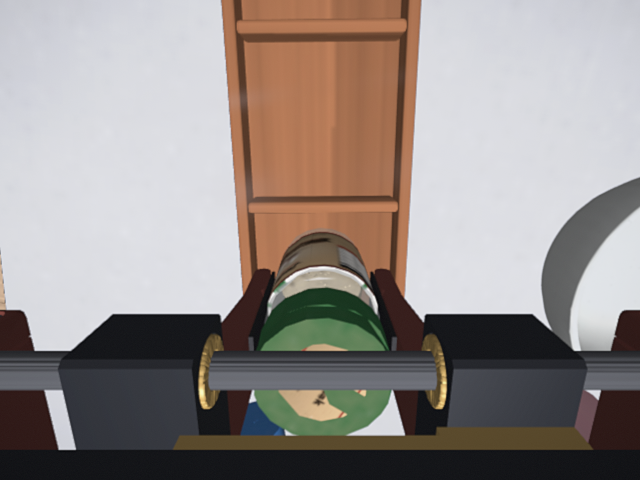

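Request:
{"api": "send_rows", "payload": {"commands": [{"translation": [0, 0, 0], "twist": [0, 0, 0]}, {"translation": [0, 0, 0], "twist": [0, 0, 0]}, {"translation": [0, 0, 0], "twist": [0, 0, 0]}, {"translation": [0, 0, 0], "twist": [0, 0, 0]}, {"translation": [0, 0, 0], "twist": [0, 0, 0]}, {"translation": [0, 0, 0], "twist": [0, 0, 0]}, {"translation": [0, 0, 0.1], "twist": [0, 0, 0]}, {"translation": [0, 0, 0.3], "twist": [0, 0, 0]}, {"translation": [0, 0, 0.55], "twist": [0, 0, 0]}, {"translation": [0, 0, 0.85], "twist": [0, 0, 0]}], "grip": -1}}

```text
t: 9.2
ee_pos: [479.5, -353.6, 315.5]
orientation: [-2.061, -2.369, 0.0]
ft_force: [-0.2, 0.0, -0.1]
width: 87.7
```

Request:
{"api": "send_rows", "payload": {"commands": [{"translation": [0, 0.1, 0.15], "twist": [0, 0, 0]}, {"translation": [0, 0.2, 0.3], "twist": [0, 0, 0]}, {"translation": [0, 0.3, 0.45], "twist": [0, 0, 0]}, {"translation": [0, 0.4, 0.6], "twist": [0, 0, 0]}, {"translation": [0, 0.5, 0.7], "twist": [0, 0, 0]}, {"translation": [0, 0.6, 0.8], "twist": [0, 0, 0]}, {"translation": [0, 0.7, 0.85], "twist": [0, 0, 0]}, {"translation": [0, 0.8, 0.9], "twist": [0, 0, 0]}, {"translation": [0, 0.9, 0.9], "twist": [0, 0, 0]}, {"translation": [0, 1, 0.9], "twist": [0, 0, 0]}]}}

```text
t: 10.2
ee_pos: [479.6, -252.9, 404.4]
orientation: [-2.061, -2.37, 0.0]
ft_force: [0.9, -0.4, -0.9]
width: 87.8
```

Request:
{"api": "send_rows", "payload": {"commands": [{"translation": [0, 0.1, 0], "twist": [0, 0, 0]}, {"translation": [0, 0.2, 0], "twist": [0, 0, 0]}, {"translation": [0, 0.3, 0], "twist": [0, 0, 0]}, {"translation": [0, 0.4, 0], "twist": [0, 0, 0]}, {"translation": [0, 0.5, 0], "twist": [0, 0, 0]}, {"translation": [0, 0.6, 0], "twist": [0, 0, 0]}, {"translation": [0, 0.7, 0], "twist": [0, 0, 0]}, {"translation": [0, 0.8, 0], "twist": [0, 0, 0]}, {"translation": [0, 0.9, 0], "twist": [0, 0, 0]}, {"translation": [0, 1, 0], "twist": [0, 0, 0]}]}}

```text
t: 11.2
ee_pos: [479.7, -153.0, 404.7]
orientation: [2.062, 2.37, 0.0]
ft_force: [0.5, -0.7, -0.2]
width: 88.0
```

Run:
```python
from h import *
shot('wrist','w3.png'); print(ctrl.get_obs()['ee_pos'],ctrl.get_obs()['orientation'])
```

```text
[ 479.6228057  -152.0423491   404.61691969] [-2.06093993e+00 -2.37019361e+00 -4.99700852e-04]
```

View pics/w3.png

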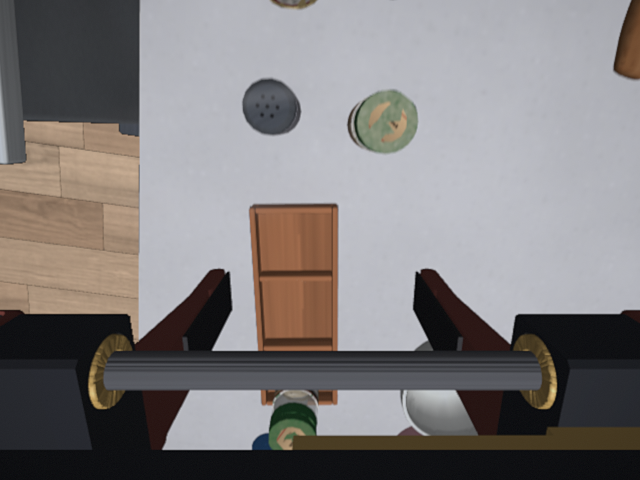

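Run:
```python
from h import *
f='w3.png'
print('jarB',ray(f,387,121.5,106),'shk1',ray(f,269.5,105,72),[ray(f,x,105,56)[:2] for x in(243,299)],'jarA',ray(f,292,434,112))
print('long',[ray(f,*p,24)[:2] for p in((250,206.5),(338,205),(258,274),(332,272),(264,343),(332,341))])
```

```text
jarB [515.9 -67.9 106. ] shk1 [425. -67.  72.] [array([400.4, -69.4]), array([447.5, -62.9])] jarA [ 479.5 -350.3  112. ]
long [array([ 408.3, -163.8]), array([ 495.6, -150. ]), array([ 422.9, -235.2]), array([ 500.1, -222.1]), array([ 437.1, -316.9]), array([ 512.2, -303.9])]
```

Request:
{"api": "send_rows", "payload": {"commands": [{"translation": [0.06, 0.14, 0], "twist": [0, 0, 0]}, {"translation": [0.12, 0.28, -0.05], "twist": [0, 0, 0]}, {"translation": [0.18, 0.43, -0.1], "twist": [0, 0, 0]}, {"translation": [0.24, 0.57, -0.2], "twist": [0, 0, 0]}, {"translation": [0.3, 0.71, -0.3], "twist": [0, 0, 0]}, {"translation": [0.35, 0.855, -0.4], "twist": [0, 0, 0]}, {"translation": [0.35, 0.855, -0.55], "twist": [0, 0, 0]}, {"translation": [0.35, 0.855, -0.7], "twist": [0, 0, 0]}, {"translation": [0.35, 0.855, -0.85], "twist": [0, 0, 0]}, {"translation": [0.35, 0.855, -1], "twist": [0, 0, 0]}]}}

```text
t: 12.25
ee_pos: [514.8, -67.6, 303.2]
orientation: [-2.061, -2.37, 0.001]
ft_force: [0.2, -0.6, -0.0]
width: 87.4
```

Request:
{"api": "send_rows", "payload": {"commands": [{"translation": [0, 0, -0.1], "twist": [0, 0, 0]}, {"translation": [0, 0, -0.2], "twist": [0, 0, 0]}, {"translation": [0, 0, -0.3], "twist": [0, 0, 0]}, {"translation": [0, 0, -0.4], "twist": [0, 0, 0]}, {"translation": [0, 0, -0.5], "twist": [0, 0, 0]}, {"translation": [0, 0, -0.6], "twist": [0, 0, 0]}, {"translation": [0, 0, -0.7], "twist": [0, 0, 0]}, {"translation": [0, 0, -0.76], "twist": [0, 0, 0]}, {"translation": [0, 0, -0.8], "twist": [0, 0, 0]}, {"translation": [0, 0, -0.82], "twist": [0, 0, 0]}]}}

```text
t: 13.25
ee_pos: [514.7, -68.3, 222.3]
orientation: [-2.062, -2.37, 0.0]
ft_force: [0.3, -0.4, 0.9]
width: 87.9
```

Request:
{"api": "send_rows", "payload": {"commands": [{"translation": [0, 0, 0], "twist": [0, 0, 0]}, {"translation": [0, 0, 0], "twist": [0, 0, 0]}, {"translation": [0, 0, 0], "twist": [0, 0, 0]}, {"translation": [0, 0, 0], "twist": [0, 0, 0]}, {"translation": [0, 0, 0], "twist": [0, 0, 0]}, {"translation": [0, 0, 0], "twist": [0, 0, 0]}, {"translation": [0, 0, 0], "twist": [0, 0, 0]}, {"translation": [0, 0, 0], "twist": [0, 0, 0]}, {"translation": [0, 0, 0], "twist": [0, 0, 0]}, {"translation": [0, 0, 0], "twist": [0, 0, 0]}], "grip": 1}}

```text
t: 14.25
ee_pos: [514.9, -68.3, 222.8]
orientation: [2.062, 2.37, 0.0]
ft_force: [-0.0, -0.4, 3.1]
width: 45.5
```

Request:
{"api": "send_rows", "payload": {"commands": [{"translation": [0, 0, 0.1], "twist": [0, 0, 0]}, {"translation": [0, 0, 0.2], "twist": [0, 0, 0]}, {"translation": [0, 0, 0.35], "twist": [0, 0, 0]}, {"translation": [0, 0, 0.5], "twist": [0, 0, 0]}, {"translation": [0, 0, 0.65], "twist": [0, 0, 0]}, {"translation": [0, 0, 0.8], "twist": [0, 0, 0]}, {"translation": [0, 0, 0.9], "twist": [0, 0, 0]}, {"translation": [0, 0.05, 0.95], "twist": [0, 0, 0]}, {"translation": [0, 0.12, 1], "twist": [0, 0, 0]}, {"translation": [0, 0.2, 1], "twist": [0, 0, 0]}]}}

```text
t: 15.25
ee_pos: [514.8, -47.7, 323.0]
orientation: [2.062, 2.37, 0.0]
ft_force: [1.1, 0.1, -1.5]
width: 45.5
```

Request:
{"api": "send_rows", "payload": {"commands": [{"translation": [-0.02, 0.1, 0.1], "twist": [0, 0, 0]}, {"translation": [-0.04, 0.2, 0.2], "twist": [0, 0, 0]}, {"translation": [-0.06, 0.3, 0.3], "twist": [0, 0, 0]}, {"translation": [-0.08, 0.4, 0.4], "twist": [0, 0, 0]}, {"translation": [-0.1, 0.5, 0.5], "twist": [0, 0, 0]}, {"translation": [-0.12, 0.6, 0.6], "twist": [0, 0, 0]}, {"translation": [-0.14, 0.7, 0.7], "twist": [0, 0, 0]}, {"translation": [-0.16, 0.8, 0.7], "twist": [0, 0, 0]}, {"translation": [-0.18, 0.9, 0.7], "twist": [0, 0, 0]}, {"translation": [-0.2, 1, 0.7], "twist": [0, 0, 0]}]}}

```text
t: 16.25
ee_pos: [494.4, 52.5, 392.3]
orientation: [-2.061, -2.37, 0.001]
ft_force: [0.3, 0.4, -1.7]
width: 45.5
```

Request:
{"api": "send_rows", "payload": {"commands": [{"translation": [-0.02, 0.1, 0], "twist": [0, 0, 0]}, {"translation": [-0.04, 0.2, 0], "twist": [0, 0, 0]}, {"translation": [-0.06, 0.3, 0], "twist": [0, 0, 0]}, {"translation": [-0.08, 0.4, 0], "twist": [0, 0, 0]}, {"translation": [-0.1, 0.5, 0], "twist": [0, 0, 0]}, {"translation": [-0.12, 0.6, 0], "twist": [0, 0, 0]}, {"translation": [-0.14, 0.7, 0], "twist": [0, 0, 0]}, {"translation": [-0.16, 0.8, 0], "twist": [0, 0, 0]}, {"translation": [-0.18, 0.9, 0], "twist": [0, 0, 0]}, {"translation": [-0.2, 1, 0], "twist": [0, 0, 0]}]}}

```text
t: 17.25
ee_pos: [474.6, 152.5, 392.7]
orientation: [-2.062, -2.37, -0.0]
ft_force: [0.0, 0.7, -1.7]
width: 45.9
```

Run:
```python
from h import *
shot('wrist','w4.png')
```

Request:
{"api": "send_rows", "payload": {"commands": [{"translation": [-0.01, 0.1, 0], "twist": [0, 0, 0]}, {"translation": [-0.02, 0.2, 0], "twist": [0, 0, 0]}, {"translation": [-0.03, 0.3, 0], "twist": [0, 0, 0]}, {"translation": [-0.04, 0.4, 0], "twist": [0, 0, 0]}, {"translation": [-0.05, 0.5, 0], "twist": [0, 0, 0]}, {"translation": [-0.05, 0.6, 0], "twist": [0, 0, 0]}, {"translation": [-0.05, 0.7, 0], "twist": [0, 0, 0]}, {"translation": [-0.05, 0.8, 0], "twist": [0, 0, 0]}, {"translation": [-0.05, 0.85, 0], "twist": [0, 0, 0]}, {"translation": [-0.05, 0.85, 0], "twist": [0, 0, 0]}]}}

```text
t: 18.3
ee_pos: [469.8, 237.4, 392.6]
orientation: [2.061, 2.371, 0.0]
ft_force: [1.3, 0.2, -1.5]
width: 45.3
```

Run:
```python
from h import *
shot('wrist','w5.png'); o=ctrl.get_obs();print(o['t'],o['ee_pos'],o['orientation'],o['width'])
```

```text
18.35 [469.71742284 236.94579714 392.58615462] [ 2.06111597e+00  2.37091951e+00 -3.62001714e-04] 45.35831786457673
```

View pics/w5.png

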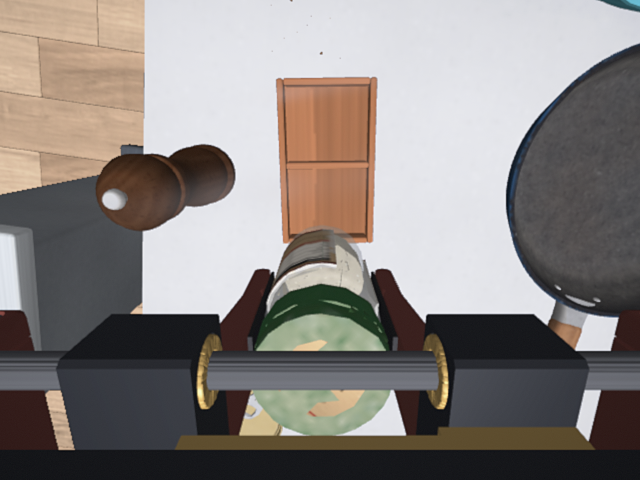

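View pics/w4.png

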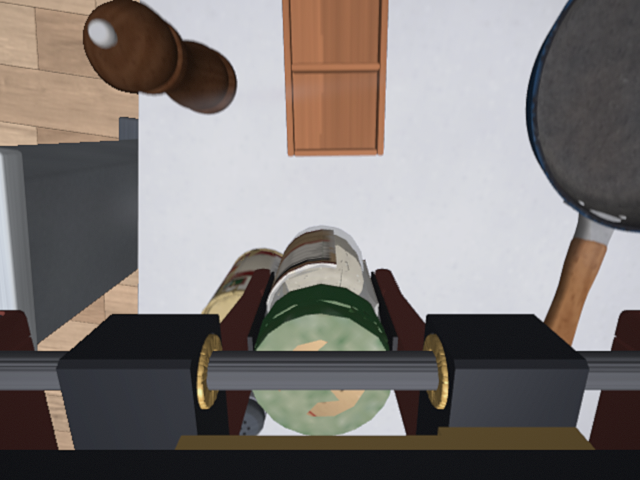

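Run:
```python
from h import *
f='w5.png'
P=[ray(f,*p,24)[:2] for p in((277,79),(377,78),(283.5,242),(372,241))]
print(P,np.mean(P,0))
P=[ray('w4.png',*p,24)[:2] for p in((289,155.5),(383.5,154.5),(290,68),(384,67))]; print(P)
print('mill',ray(f,115,200,168),ray('w4.png',103,33,168), 'head',ray(f,139,191,140),ray('w4.png',130,46,140))
for x,y in((345,258),(350,255),(345,250)): print(proj(f,(x,y,170)),proj('w4.png',(x,y,170)),proj(f,(x,y,0)))
```

```text
[array([414.2, 347.4]), array([501.8, 360.5]), array([436.6, 198. ]), array([523.9, 211.3])] [469.125 279.3  ]
[array([437.2, 198. ]), array([524.6, 211.1]), array([429.5, 273.1]), array([511.2, 285.4])]
mill [348.5 255.8 168. ] [348.5 256.7 168. ] head [348.7 256.4 140. ] [348.  256.2 140. ]
[106.8 195.9] [93.6 28. ] [202.1 166.5]
[115.9 202.4] [103.9  36.1] [206.9 170.2]
[107.  209.8] [94.1 45.5] [201.7 174.4]
```

Request:
{"api": "send_rows", "payload": {"commands": [{"translation": [-0.01, 0.13, 0], "twist": [0, 0, 0]}, {"translation": [-0.02, 0.26, -0.05], "twist": [0, 0, 0]}, {"translation": [-0.03, 0.39, -0.1], "twist": [0, 0, 0]}, {"translation": [-0.04, 0.52, -0.2], "twist": [0, 0, 0]}, {"translation": [-0.05, 0.65, -0.3], "twist": [0, 0, 0]}, {"translation": [-0.06, 0.78, -0.45], "twist": [0, 0, 0]}, {"translation": [-0.06, 0.79, -0.6], "twist": [0, 0, 0]}, {"translation": [-0.06, 0.79, -0.75], "twist": [0, 0, 0]}, {"translation": [-0.06, 0.79, -0.9], "twist": [0, 0, 0]}, {"translation": [-0.06, 0.79, -1], "twist": [0, 0, 0]}]}}

```text
t: 19.35
ee_pos: [463.2, 315.3, 290.4]
orientation: [-2.061, -2.37, 0.004]
ft_force: [-0.0, 0.8, -1.1]
width: 45.9
```

Request:
{"api": "send_rows", "payload": {"commands": [{"translation": [0, 0, -0.1], "twist": [0, 0, 0]}, {"translation": [0, 0, -0.2], "twist": [0, 0, 0]}, {"translation": [0, 0, -0.3], "twist": [0, 0, 0]}, {"translation": [0, 0, -0.4], "twist": [0, 0, 0]}, {"translation": [0, 0, -0.48], "twist": [0, 0, 0]}, {"translation": [0, 0, -0.54], "twist": [0, 0, 0]}, {"translation": [0, 0, -0.58], "twist": [0, 0, 0]}, {"translation": [0, 0, -0.6], "twist": [0, 0, 0]}, {"translation": [0, 0, -0.62], "twist": [0, 0, 0]}, {"translation": [0, 0, -0.63], "twist": [0, 0, 0]}]}}

```text
t: 20.35
ee_pos: [463.8, 315.7, 229.7]
orientation: [2.062, 2.37, 0.0]
ft_force: [-0.4, 0.2, -1.0]
width: 45.7
```

Request:
{"api": "send_rows", "payload": {"commands": [{"translation": [0, 0, 0], "twist": [0, 0, 0]}, {"translation": [0, 0, 0], "twist": [0, 0, 0]}, {"translation": [0, 0, 0], "twist": [0, 0, 0]}, {"translation": [0, 0, 0], "twist": [0, 0, 0]}, {"translation": [0, 0, 0], "twist": [0, 0, 0]}, {"translation": [0, 0, 0], "twist": [0, 0, 0]}, {"translation": [0, 0, 0.1], "twist": [0, 0, 0]}, {"translation": [0, 0, 0.3], "twist": [0, 0, 0]}, {"translation": [0, 0, 0.55], "twist": [0, 0, 0]}, {"translation": [0, 0, 0.85], "twist": [0, 0, 0]}], "grip": -1}}

```text
t: 21.35
ee_pos: [463.5, 315.5, 315.5]
orientation: [-2.062, -2.37, 0.002]
ft_force: [0.2, 0.2, 0.4]
width: 87.5
```

Request:
{"api": "send_rows", "payload": {"commands": [{"translation": [0, -0.05, 0.15], "twist": [0, 0, 0]}, {"translation": [0, -0.1, 0.3], "twist": [0, 0, 0]}, {"translation": [0, -0.2, 0.45], "twist": [0, 0, 0]}, {"translation": [0, -0.3, 0.6], "twist": [0, 0, 0]}, {"translation": [0, -0.4, 0.75], "twist": [0, 0, 0]}, {"translation": [0, -0.52, 0.85], "twist": [0, 0, 0]}, {"translation": [0, -0.64, 0.9], "twist": [0, 0, 0]}, {"translation": [0, -0.76, 0.9], "twist": [0, 0, 0]}, {"translation": [0, -0.88, 0.9], "twist": [0, 0, 0]}, {"translation": [0, -1, 0.9], "twist": [0, 0, 0]}]}}

```text
t: 22.35
ee_pos: [463.5, 214.5, 404.0]
orientation: [-2.062, -2.37, 0.002]
ft_force: [0.3, 0.3, -0.7]
width: 88.1
```

Request:
{"api": "send_rows", "payload": {"commands": [{"translation": [0, -0.1, 0], "twist": [0, 0, 0]}, {"translation": [0, -0.2, 0], "twist": [0, 0, 0]}, {"translation": [0, -0.3, 0], "twist": [0, 0, 0]}, {"translation": [0, -0.4, 0], "twist": [0, 0, 0]}, {"translation": [0, -0.5, 0], "twist": [0, 0, 0]}, {"translation": [0, -0.6, 0], "twist": [0, 0, 0]}, {"translation": [0, -0.7, 0], "twist": [0, 0, 0]}, {"translation": [0, -0.8, 0], "twist": [0, 0, 0]}, {"translation": [0, -0.9, 0], "twist": [0, 0, 0]}, {"translation": [0, -1, 0], "twist": [0, 0, 0]}]}}

```text
t: 23.35
ee_pos: [463.7, 114.9, 404.7]
orientation: [2.062, 2.37, 0.0]
ft_force: [-0.5, 0.6, -0.7]
width: 88.0
```

Request:
{"api": "send_rows", "payload": {"commands": [{"translation": [-0.02, -0.1, 0], "twist": [0, 0, 0]}, {"translation": [-0.04, -0.2, 0], "twist": [0, 0, 0]}, {"translation": [-0.06, -0.3, 0], "twist": [0, 0, 0]}, {"translation": [-0.08, -0.4, 0], "twist": [0, 0, 0]}, {"translation": [-0.1, -0.5, 0], "twist": [0, 0, 0]}, {"translation": [-0.12, -0.6, 0], "twist": [0, 0, 0]}, {"translation": [-0.14, -0.7, 0], "twist": [0, 0, 0]}, {"translation": [-0.16, -0.8, 0], "twist": [0, 0, 0]}, {"translation": [-0.18, -0.9, 0], "twist": [0, 0, 0]}, {"translation": [-0.2, -1, 0], "twist": [0, 0, 0]}]}}

```text
t: 24.35
ee_pos: [443.6, 14.9, 404.7]
orientation: [2.062, 2.37, 0.0]
ft_force: [-1.1, 0.3, 0.2]
width: 87.9
```

Run:
```python
from h import *
shot('wrist','w6.png'); o=ctrl.get_obs();print(o['t'],o['ee_pos'],o['orientation'],o['width'])
```

```text
24.4 [443.313987    14.08348655 404.62374072] [ 2.06193634e+00  2.37011008e+00 -9.80813557e-04] 87.74741394181149
```

View pics/w6.png

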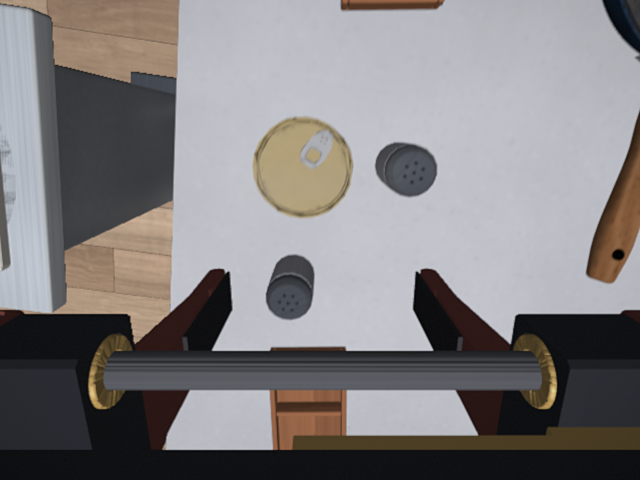

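Run:
```python
from h import *
f='w6.png'
print('shk1',ray(f,290.5,297,72),'shk2',ray(f,410,170,72),'tin',ray(f,303,167,110))
```

```text
shk1 [425.1 -65.6  72. ] shk2 [512.   65.4  72. ] tin [423.2  59.3 110. ]
```

Request:
{"api": "send_rows", "payload": {"commands": [{"translation": [-0.04, -0.15, 0], "twist": [0, 0, 0]}, {"translation": [-0.08, -0.3, 0], "twist": [0, 0, 0]}, {"translation": [-0.12, -0.45, -0.05], "twist": [0, 0, 0]}, {"translation": [-0.15, -0.6, -0.15], "twist": [0, 0, 0]}, {"translation": [-0.18, -0.75, -0.3], "twist": [0, 0, 0]}, {"translation": [-0.19, -0.81, -0.45], "twist": [0, 0, 0]}, {"translation": [-0.19, -0.81, -0.6], "twist": [0, 0, 0]}, {"translation": [-0.19, -0.81, -0.75], "twist": [0, 0, 0]}, {"translation": [-0.19, -0.81, -0.9], "twist": [0, 0, 0]}, {"translation": [-0.19, -0.81, -1], "twist": [0, 0, 0]}]}}

```text
t: 25.4
ee_pos: [424.6, -65.4, 303.8]
orientation: [-2.062, -2.37, 0.001]
ft_force: [0.3, 0.1, 0.8]
width: 87.8
```

Request:
{"api": "send_rows", "payload": {"commands": [{"translation": [0, 0, -0.12], "twist": [0, 0, 0]}, {"translation": [0, 0, -0.24], "twist": [0, 0, 0]}, {"translation": [0, 0, -0.36], "twist": [0, 0, 0]}, {"translation": [0, 0, -0.48], "twist": [0, 0, 0]}, {"translation": [0, 0, -0.6], "twist": [0, 0, 0]}, {"translation": [0, 0, -0.7], "twist": [0, 0, 0]}, {"translation": [0, 0, -0.8], "twist": [0, 0, 0]}, {"translation": [0, 0, -0.88], "twist": [0, 0, 0]}, {"translation": [0, 0, -0.93], "twist": [0, 0, 0]}, {"translation": [0, 0, -0.95], "twist": [0, 0, 0]}]}}

```text
t: 26.4
ee_pos: [424.7, -65.3, 209.1]
orientation: [-2.061, -2.37, 0.001]
ft_force: [-0.3, 0.6, 0.4]
width: 87.9
```

Request:
{"api": "send_rows", "payload": {"commands": [{"translation": [0, 0, 0], "twist": [0, 0, 0]}, {"translation": [0, 0, 0], "twist": [0, 0, 0]}, {"translation": [0, 0, 0], "twist": [0, 0, 0]}, {"translation": [0, 0, 0], "twist": [0, 0, 0]}, {"translation": [0, 0, 0], "twist": [0, 0, 0]}, {"translation": [0, 0, 0], "twist": [0, 0, 0]}, {"translation": [0, 0, 0], "twist": [0, 0, 0]}, {"translation": [0, 0, 0], "twist": [0, 0, 0]}, {"translation": [0, 0, 0], "twist": [0, 0, 0]}, {"translation": [0, 0, 0], "twist": [0, 0, 0]}], "grip": 1}}

```text
t: 27.4
ee_pos: [424.7, -65.3, 209.8]
orientation: [-2.062, -2.37, 0.0]
ft_force: [-1.3, -0.3, 5.3]
width: 45.8
```

Request:
{"api": "send_rows", "payload": {"commands": [{"translation": [0, 0, 0.12], "twist": [0, 0, 0]}, {"translation": [0, 0, 0.25], "twist": [0, 0, 0]}, {"translation": [0.02, -0.1, 0.4], "twist": [0, 0, 0]}, {"translation": [0.05, -0.22, 0.5], "twist": [0, 0, 0]}, {"translation": [0.09, -0.35, 0.5], "twist": [0, 0, 0]}, {"translation": [0.13, -0.48, 0.5], "twist": [0, 0, 0]}, {"translation": [0.17, -0.61, 0.5], "twist": [0, 0, 0]}, {"translation": [0.2, -0.74, 0.5], "twist": [0, 0, 0]}, {"translation": [0.22, -0.87, 0.5], "twist": [0, 0, 0]}, {"translation": [0.24, -1, 0.5], "twist": [0, 0, 0]}]}}

```text
t: 28.4
ee_pos: [448.8, -166.4, 259.3]
orientation: [-2.062, -2.369, 0.0]
ft_force: [0.3, 0.4, -1.8]
width: 45.9
```

Request:
{"api": "send_rows", "payload": {"commands": [{"translation": [0.04, -0.15, 0], "twist": [0, 0, 0]}, {"translation": [0.08, -0.31, 0], "twist": [0, 0, 0]}, {"translation": [0.08, -0.31, -0.05], "twist": [0, 0, 0]}, {"translation": [0.08, -0.31, -0.15], "twist": [0, 0, 0]}, {"translation": [0.08, -0.31, -0.25], "twist": [0, 0, 0]}, {"translation": [0.08, -0.31, -0.33], "twist": [0, 0, 0]}, {"translation": [0.08, -0.31, -0.38], "twist": [0, 0, 0]}, {"translation": [0.08, -0.31, -0.41], "twist": [0, 0, 0]}, {"translation": [0.08, -0.31, -0.43], "twist": [0, 0, 0]}, {"translation": [0.08, -0.31, -0.435], "twist": [0, 0, 0]}]}}

```text
t: 29.4
ee_pos: [456.8, -196.2, 216.1]
orientation: [-2.062, -2.371, 0.0]
ft_force: [-0.4, 0.3, -1.2]
width: 45.4
```

Request:
{"api": "send_rows", "payload": {"commands": [{"translation": [0, 0, 0], "twist": [0, 0, 0]}, {"translation": [0, 0, 0], "twist": [0, 0, 0]}, {"translation": [0, 0, 0], "twist": [0, 0, 0]}, {"translation": [0, 0, 0], "twist": [0, 0, 0]}, {"translation": [0, 0, 0], "twist": [0, 0, 0]}, {"translation": [0, 0, 0], "twist": [0, 0, 0]}, {"translation": [0, 0, 0.1], "twist": [0, 0, 0]}, {"translation": [0, 0, 0.3], "twist": [0, 0, 0]}, {"translation": [0, 0, 0.55], "twist": [0, 0, 0]}, {"translation": [0, 0, 0.85], "twist": [0, 0, 0]}], "grip": -1}}

```text
t: 30.4
ee_pos: [456.4, -196.2, 302.1]
orientation: [-2.061, -2.369, 0.001]
ft_force: [1.3, -0.2, 0.3]
width: 87.8
```

Request:
{"api": "send_rows", "payload": {"commands": [{"translation": [0, 0.1, 0.15], "twist": [0, 0, 0]}, {"translation": [0, 0.2, 0.3], "twist": [0, 0, 0]}, {"translation": [0, 0.3, 0.45], "twist": [0, 0, 0]}, {"translation": [0, 0.4, 0.6], "twist": [0, 0, 0]}, {"translation": [0, 0.5, 0.75], "twist": [0, 0, 0]}, {"translation": [0, 0.6, 0.85], "twist": [0, 0, 0]}, {"translation": [0, 0.7, 0.95], "twist": [0, 0, 0]}, {"translation": [0, 0.8, 1], "twist": [0, 0, 0]}, {"translation": [0, 0.9, 1], "twist": [0, 0, 0]}, {"translation": [0, 1, 1], "twist": [0, 0, 0]}]}}

```text
t: 31.4
ee_pos: [456.6, -95.5, 400.9]
orientation: [-2.061, -2.37, 0.0]
ft_force: [0.7, 0.1, 0.7]
width: 87.7
```

Request:
{"api": "send_rows", "payload": {"commands": [{"translation": [-0.02, 0.1, 0], "twist": [0, 0, 0]}, {"translation": [-0.04, 0.2, 0], "twist": [0, 0, 0]}, {"translation": [-0.06, 0.3, 0], "twist": [0, 0, 0]}, {"translation": [-0.08, 0.4, 0], "twist": [0, 0, 0]}, {"translation": [-0.1, 0.5, 0], "twist": [0, 0, 0]}, {"translation": [-0.12, 0.6, 0], "twist": [0, 0, 0]}, {"translation": [-0.14, 0.7, 0], "twist": [0, 0, 0]}, {"translation": [-0.16, 0.8, 0], "twist": [0, 0, 0]}, {"translation": [-0.18, 0.9, 0], "twist": [0, 0, 0]}, {"translation": [-0.2, 1, 0], "twist": [0, 0, 0]}]}}

```text
t: 32.4
ee_pos: [436.6, 4.5, 401.2]
orientation: [2.062, 2.37, 0.0]
ft_force: [0.0, -0.2, 0.4]
width: 87.9
```

Request:
{"api": "send_rows", "payload": {"commands": [{"translation": [-0.03, 0.1, 0], "twist": [0, 0, 0]}, {"translation": [-0.06, 0.2, 0], "twist": [0, 0, 0]}, {"translation": [-0.09, 0.3, 0], "twist": [0, 0, 0]}, {"translation": [-0.12, 0.4, 0], "twist": [0, 0, 0]}, {"translation": [-0.15, 0.5, 0], "twist": [0, 0, 0]}, {"translation": [-0.18, 0.6, 0], "twist": [0, 0, 0]}, {"translation": [-0.21, 0.7, 0], "twist": [0, 0, 0]}, {"translation": [-0.24, 0.8, 0], "twist": [0, 0, 0]}, {"translation": [-0.27, 0.9, 0], "twist": [0, 0, 0]}, {"translation": [-0.3, 1, 0], "twist": [0, 0, 0]}]}}

```text
t: 33.4
ee_pos: [406.5, 104.5, 401.2]
orientation: [-2.062, -2.37, -0.0]
ft_force: [0.4, -0.4, 0.2]
width: 87.7
```

Request:
{"api": "send_rows", "payload": {"commands": [{"translation": [-0.04, 0.1, 0], "twist": [0, 0, 0]}, {"translation": [-0.08, 0.2, 0], "twist": [0, 0, 0]}, {"translation": [-0.12, 0.3, 0], "twist": [0, 0, 0]}, {"translation": [-0.16, 0.4, 0], "twist": [0, 0, 0]}, {"translation": [-0.2, 0.5, 0], "twist": [0, 0, 0]}, {"translation": [-0.24, 0.6, 0], "twist": [0, 0, 0]}, {"translation": [-0.28, 0.7, 0], "twist": [0, 0, 0]}, {"translation": [-0.32, 0.8, 0], "twist": [0, 0, 0]}, {"translation": [-0.36, 0.9, 0], "twist": [0, 0, 0]}, {"translation": [-0.4, 1, 0], "twist": [0, 0, 0]}]}}

```text
t: 34.4
ee_pos: [366.4, 204.5, 401.2]
orientation: [2.062, 2.37, 0.0]
ft_force: [-0.3, 0.5, 0.6]
width: 87.5
```

Run:
```python
from h import *
shot('wrist','w7.png'); o=ctrl.get_obs();print(o['t'],o['ee_pos'],o['orientation'],o['width'])
```

```text
34.45 [366.15012011 205.27339884 401.20376461] [-2.06132844e+00 -2.37012729e+00 -5.15104717e-04] 87.88425803766384
```

View pics/w7.png

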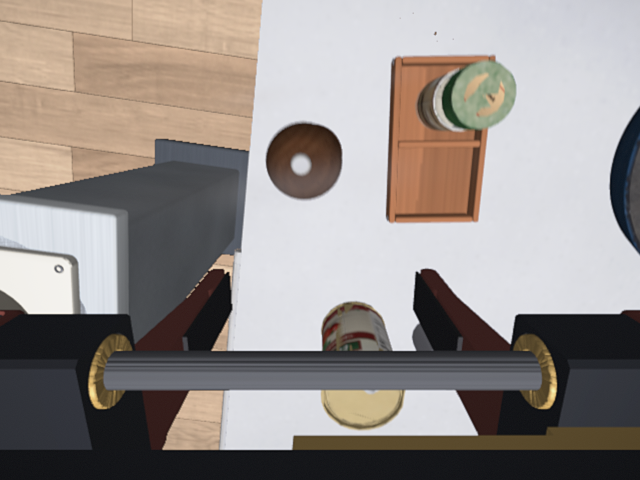

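Run:
```python
from h import *
f='w7.png'
print('knob',ray(f,301,164,168),'head',ray(f,304,160,140),'jarB',ray(f,484,94,112))
```

```text
knob [347.  256.8 168. ] head [347.4 257.  140. ] jarB [464.1 316.4 112. ]
```

Request:
{"api": "send_rows", "payload": {"commands": [{"translation": [-0.05, 0.13, 0], "twist": [0, 0, 0]}, {"translation": [-0.1, 0.26, 0], "twist": [0, 0, 0]}, {"translation": [-0.15, 0.39, 0], "twist": [0, 0, 0]}, {"translation": [-0.19, 0.52, 0], "twist": [0, 0, 0]}, {"translation": [-0.19, 0.52, -0.1], "twist": [0, 0, 0]}, {"translation": [-0.19, 0.52, -0.25], "twist": [0, 0, 0]}, {"translation": [-0.19, 0.52, -0.4], "twist": [0, 0, 0]}, {"translation": [-0.19, 0.52, -0.6], "twist": [0, 0, 0]}, {"translation": [-0.19, 0.52, -0.8], "twist": [0, 0, 0]}, {"translation": [-0.19, 0.52, -0.98], "twist": [0, 0, 0]}]}}

```text
t: 35.45
ee_pos: [347.6, 255.0, 301.7]
orientation: [-2.062, -2.37, 0.002]
ft_force: [-0.1, 0.4, 0.9]
width: 87.9
```

Request:
{"api": "send_rows", "payload": {"commands": [{"translation": [0, 0, 0], "twist": [0, 0, 0]}, {"translation": [0, 0, 0], "twist": [0, 0, 0]}, {"translation": [0, 0, 0], "twist": [0, 0, 0]}, {"translation": [0, 0, 0], "twist": [0, 0, 0]}, {"translation": [0, 0, 0], "twist": [0, 0, 0]}, {"translation": [0, 0, 0], "twist": [0, 0, 0]}, {"translation": [0, 0, 0], "twist": [0, 0, 0]}, {"translation": [0, 0, 0], "twist": [0, 0, 0]}, {"translation": [0, 0, 0], "twist": [0, 0, 0]}, {"translation": [0, 0, 0], "twist": [0, 0, 0]}], "grip": 1}}

```text
t: 36.45
ee_pos: [347.9, 255.9, 303.7]
orientation: [2.062, 2.37, 0.001]
ft_force: [-1.0, -1.2, 5.8]
width: 47.3
```

Request:
{"api": "send_rows", "payload": {"commands": [{"translation": [0, 0, 0.05], "twist": [0, 0, 0]}, {"translation": [0, 0, 0.12], "twist": [0, 0, 0]}, {"translation": [0, 0, 0.22], "twist": [0, 0, 0]}, {"translation": [0, 0, 0.34], "twist": [0, 0, 0]}, {"translation": [0, 0, 0.46], "twist": [0, 0, 0]}, {"translation": [0, 0, 0.58], "twist": [0, 0, 0]}, {"translation": [0, 0, 0.7], "twist": [0, 0, 0]}, {"translation": [0, 0, 0.82], "twist": [0, 0, 0]}, {"translation": [0.02, -0.04, 0.92], "twist": [0, 0, 0]}, {"translation": [0.05, -0.1, 1], "twist": [0, 0, 0]}]}}

```text
t: 37.45
ee_pos: [352.8, 245.5, 404.3]
orientation: [2.061, 2.371, 0.001]
ft_force: [0.2, -0.8, -1.3]
width: 47.1
```

Request:
{"api": "send_rows", "payload": {"commands": [{"translation": [0.04, -0.1, 0.06], "twist": [0, 0, 0]}, {"translation": [0.08, -0.2, 0.12], "twist": [0, 0, 0]}, {"translation": [0.12, -0.3, 0.18], "twist": [0, 0, 0]}, {"translation": [0.16, -0.4, 0.22], "twist": [0, 0, 0]}, {"translation": [0.2, -0.5, 0.25], "twist": [0, 0, 0]}, {"translation": [0.24, -0.6, 0.25], "twist": [0, 0, 0]}, {"translation": [0.28, -0.7, 0.25], "twist": [0, 0, 0]}, {"translation": [0.32, -0.8, 0.25], "twist": [0, 0, 0]}, {"translation": [0.36, -0.9, 0.25], "twist": [0, 0, 0]}, {"translation": [0.4, -1, 0.25], "twist": [0, 0, 0]}]}}

```text
t: 38.45
ee_pos: [393.0, 144.8, 428.0]
orientation: [-2.062, -2.37, 0.001]
ft_force: [-0.5, 0.2, -1.4]
width: 47.1
```

Request:
{"api": "send_rows", "payload": {"commands": [{"translation": [0.04, -0.1, 0], "twist": [0, 0, 0]}, {"translation": [0.08, -0.2, 0], "twist": [0, 0, 0]}, {"translation": [0.12, -0.3, 0], "twist": [0, 0, 0]}, {"translation": [0.16, -0.4, 0], "twist": [0, 0, 0]}, {"translation": [0.2, -0.5, 0], "twist": [0, 0, 0]}, {"translation": [0.24, -0.6, 0], "twist": [0, 0, 0]}, {"translation": [0.28, -0.7, 0], "twist": [0, 0, 0]}, {"translation": [0.32, -0.8, 0], "twist": [0, 0, 0]}, {"translation": [0.36, -0.9, 0], "twist": [0, 0, 0]}, {"translation": [0.4, -1, 0], "twist": [0, 0, 0]}]}}

```text
t: 39.45
ee_pos: [433.1, 44.8, 428.2]
orientation: [2.062, 2.37, -0.0]
ft_force: [-0.7, -0.5, -1.8]
width: 47.5
```

Request:
{"api": "send_rows", "payload": {"commands": [{"translation": [0.02, -0.1, 0], "twist": [0, 0, 0]}, {"translation": [0.04, -0.2, 0], "twist": [0, 0, 0]}, {"translation": [0.06, -0.3, 0], "twist": [0, 0, 0]}, {"translation": [0.08, -0.4, 0], "twist": [0, 0, 0]}, {"translation": [0.1, -0.5, 0], "twist": [0, 0, 0]}, {"translation": [0.12, -0.6, 0], "twist": [0, 0, 0]}, {"translation": [0.14, -0.7, 0], "twist": [0, 0, 0]}, {"translation": [0.16, -0.8, 0], "twist": [0, 0, 0]}, {"translation": [0.18, -0.9, 0], "twist": [0, 0, 0]}, {"translation": [0.2, -1, 0], "twist": [0, 0, 0]}]}}

```text
t: 40.45
ee_pos: [452.9, -55.1, 428.2]
orientation: [2.062, 2.37, 0.0]
ft_force: [-0.2, -0.3, -1.6]
width: 47.4
```

Request:
{"api": "send_rows", "payload": {"commands": [{"translation": [0.02, -0.1, 0], "twist": [0, 0, 0]}, {"translation": [0.04, -0.2, 0], "twist": [0, 0, 0]}, {"translation": [0.06, -0.3, 0], "twist": [0, 0, 0]}, {"translation": [0.08, -0.4, 0], "twist": [0, 0, 0]}, {"translation": [0.1, -0.5, 0], "twist": [0, 0, 0]}, {"translation": [0.12, -0.6, 0], "twist": [0, 0, 0]}, {"translation": [0.14, -0.7, 0], "twist": [0, 0, 0]}, {"translation": [0.15, -0.8, 0], "twist": [0, 0, 0]}, {"translation": [0.16, -0.9, 0], "twist": [0, 0, 0]}, {"translation": [0.16, -1, 0], "twist": [0, 0, 0]}]}}

```text
t: 41.45
ee_pos: [468.8, -155.1, 428.2]
orientation: [-2.062, -2.37, 0.0]
ft_force: [0.1, 0.3, -2.6]
width: 47.4
```

Request:
{"api": "send_rows", "payload": {"commands": [{"translation": [0, -0.1, 0], "twist": [0, 0, 0]}, {"translation": [0, -0.2, 0], "twist": [0, 0, 0]}, {"translation": [0, -0.3, 0], "twist": [0, 0, 0]}, {"translation": [0, -0.4, 0], "twist": [0, 0, 0]}, {"translation": [0, -0.5, 0], "twist": [0, 0, 0]}, {"translation": [0, -0.6, 0], "twist": [0, 0, 0]}, {"translation": [0, -0.7, 0], "twist": [0, 0, 0]}, {"translation": [0, -0.8, 0], "twist": [0, 0, 0]}, {"translation": [0, -0.9, 0], "twist": [0, 0, 0]}, {"translation": [0, -1, 0], "twist": [0, 0, 0]}]}}

```text
t: 42.45
ee_pos: [468.8, -255.1, 428.2]
orientation: [-2.062, -2.37, 0.0]
ft_force: [-0.0, -0.5, -1.2]
width: 47.3
```

Run:
```python
from h import *
shot('side','s8.png'); shot('wrist','w8.png');o=ctrl.get_obs();print(o['t'],o['ee_pos'],o['orientation'],o['width'],o['ft_force'])
```

```text
42.55 [ 468.81866661 -255.50314434  428.16657102] [ 2.06282286e+00  2.36891241e+00 -1.72183098e-04] 47.295730017912476 [ 0.65841933 -0.02228218 -0.61370212]
```

View pics/s8.png

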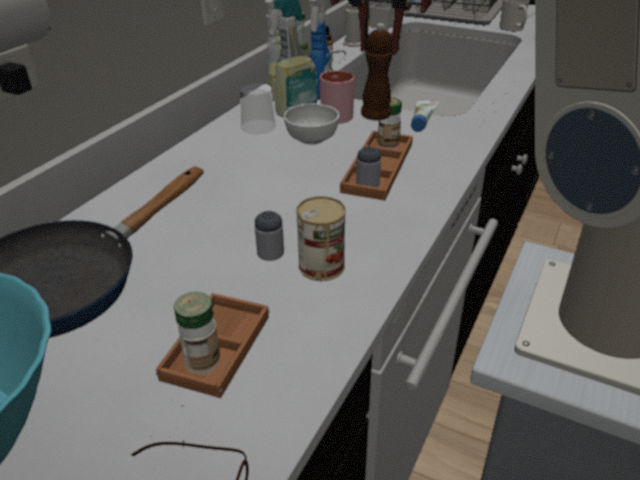

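Request:
{"api": "send_rows", "payload": {"commands": [{"translation": [0, -0.1, 0], "twist": [0, 0, 0]}, {"translation": [0, -0.2, 0], "twist": [0, 0, 0]}, {"translation": [0, -0.2, -0.1], "twist": [0, 0, 0]}, {"translation": [0, -0.2, -0.2], "twist": [0, 0, 0]}, {"translation": [0, -0.2, -0.3], "twist": [0, 0, 0]}, {"translation": [0, -0.2, -0.4], "twist": [0, 0, 0]}, {"translation": [0, -0.2, -0.5], "twist": [0, 0, 0]}, {"translation": [0, -0.2, -0.6], "twist": [0, 0, 0]}, {"translation": [0, -0.2, -0.7], "twist": [0, 0, 0]}, {"translation": [0, -0.2, -0.8], "twist": [0, 0, 0]}]}}

```text
t: 43.55
ee_pos: [468.8, -274.2, 347.3]
orientation: [-2.062, -2.37, -0.0]
ft_force: [-0.0, 0.1, -1.2]
width: 47.4
```

Request:
{"api": "send_rows", "payload": {"commands": [{"translation": [0, 0, -0.07], "twist": [0, 0, 0]}, {"translation": [0, 0, -0.14], "twist": [0, 0, 0]}, {"translation": [0, 0, -0.2], "twist": [0, 0, 0]}, {"translation": [0, 0, -0.25], "twist": [0, 0, 0]}, {"translation": [0, 0, -0.29], "twist": [0, 0, 0]}, {"translation": [0, 0, -0.32], "twist": [0, 0, 0]}, {"translation": [0, 0, -0.34], "twist": [0, 0, 0]}, {"translation": [0, 0, -0.36], "twist": [0, 0, 0]}, {"translation": [0, 0, -0.37], "twist": [0, 0, 0]}, {"translation": [0, 0, -0.38], "twist": [0, 0, 0]}]}}

```text
t: 44.55
ee_pos: [468.8, -274.3, 310.2]
orientation: [2.062, 2.37, 0.0]
ft_force: [-0.8, -0.9, -1.5]
width: 47.4
```

Request:
{"api": "send_rows", "payload": {"commands": [{"translation": [0, 0, 0], "twist": [0, 0, 0]}, {"translation": [0, 0, 0], "twist": [0, 0, 0]}, {"translation": [0, 0, 0], "twist": [0, 0, 0]}, {"translation": [0, 0, 0], "twist": [0, 0, 0]}, {"translation": [0, 0, 0], "twist": [0, 0, 0]}, {"translation": [0, 0, 0], "twist": [0, 0, 0]}, {"translation": [0, 0, 0.1], "twist": [0, 0, 0]}, {"translation": [0, 0, 0.3], "twist": [0, 0, 0]}, {"translation": [0, 0, 0.55], "twist": [0, 0, 0]}, {"translation": [0, 0, 0.85], "twist": [0, 0, 0]}], "grip": -1}}

```text
t: 45.55
ee_pos: [468.5, -274.1, 396.1]
orientation: [-2.061, -2.369, 0.0]
ft_force: [0.5, 0.1, 0.9]
width: 88.0
```

Request:
{"api": "send_rows", "payload": {"commands": [{"translation": [0, 0.1, 0.05], "twist": [0, 0, 0]}, {"translation": [0.01, 0.2, 0.1], "twist": [0, 0, 0.05]}, {"translation": [0.02, 0.3, 0.1], "twist": [0, 0, 0.14]}, {"translation": [0.03, 0.4, 0.1], "twist": [0, 0, 0.23]}, {"translation": [0.04, 0.5, 0.1], "twist": [0, 0, 0.32]}, {"translation": [0.06, 0.6, 0.1], "twist": [0, 0, 0.41]}, {"translation": [0.07, 0.7, 0.1], "twist": [0, 0, 0.5]}, {"translation": [0.08, 0.8, 0.1], "twist": [0, 0, 0.6]}, {"translation": [0.09, 0.9, 0.1], "twist": [0, 0, 0.7]}, {"translation": [0.1, 1, 0.1], "twist": [0, 0, 0.78]}]}}

```text
t: 46.55
ee_pos: [478.9, -173.4, 405.0]
orientation: [-1.558, -2.728, 0.0]
ft_force: [-0.1, -0.1, 0.5]
width: 88.2
```

Request:
{"api": "send_rows", "payload": {"commands": [{"translation": [0.01, 0.1, 0], "twist": [0, 0, 0.08]}, {"translation": [0.02, 0.2, 0], "twist": [0, 0, 0.16]}, {"translation": [0.03, 0.3, 0], "twist": [0, 0, 0.24]}, {"translation": [0.04, 0.4, 0], "twist": [0, 0, 0.32]}, {"translation": [0.05, 0.5, 0], "twist": [0, 0, 0.4]}, {"translation": [0.06, 0.6, 0], "twist": [0, 0, 0.48]}, {"translation": [0.07, 0.7, 0], "twist": [0, 0, 0.56]}, {"translation": [0.08, 0.8, 0], "twist": [0, 0, 0.64]}, {"translation": [0.09, 0.9, 0], "twist": [0, 0, 0.72]}, {"translation": [0.1, 1, 0], "twist": [0, 0, 0.79]}]}}

```text
t: 47.55
ee_pos: [488.8, -73.5, 405.2]
orientation: [-0.994, -2.98, -0.0]
ft_force: [-0.6, 0.3, -0.3]
width: 87.8
```

Request:
{"api": "send_rows", "payload": {"commands": [{"translation": [0.01, 0.1, 0], "twist": [0, 0, 0.08]}, {"translation": [0.02, 0.2, 0], "twist": [0, 0, 0.16]}, {"translation": [0.03, 0.3, 0], "twist": [0, 0, 0.24]}, {"translation": [0.04, 0.4, 0], "twist": [0, 0, 0.32]}, {"translation": [0.05, 0.5, 0], "twist": [0, 0, 0.4]}, {"translation": [0.06, 0.6, 0], "twist": [0, 0, 0.48]}, {"translation": [0.07, 0.7, 0], "twist": [0, 0, 0.56]}, {"translation": [0.08, 0.8, 0], "twist": [0, 0, 0.64]}, {"translation": [0.09, 0.9, 0], "twist": [0, 0, 0.72]}, {"translation": [0.1, 1, 0], "twist": [0, 0, 0.79]}]}}

```text
t: 48.55
ee_pos: [498.8, 26.5, 405.2]
orientation: [0.39, 3.117, 0.0]
ft_force: [0.6, -0.9, 0.3]
width: 87.9
```

Request:
{"api": "send_rows", "payload": {"commands": [{"translation": [0.01, 0.04, -0.05], "twist": [0, 0, 0.08]}, {"translation": [0.02, 0.08, -0.1], "twist": [0, 0, 0.16]}, {"translation": [0.03, 0.12, -0.15], "twist": [0, 0, 0.24]}, {"translation": [0.04, 0.16, -0.2], "twist": [0, 0, 0.32]}, {"translation": [0.05, 0.2, -0.25], "twist": [0, 0, 0.4]}, {"translation": [0.06, 0.24, -0.3], "twist": [0, 0, 0.48]}, {"translation": [0.07, 0.28, -0.3], "twist": [0, 0, 0.56]}, {"translation": [0.09, 0.32, -0.3], "twist": [0, 0, 0.64]}, {"translation": [0.11, 0.36, -0.3], "twist": [0, 0, 0.72]}, {"translation": [0.13, 0.4, -0.3], "twist": [0, 0, 0.78]}]}}

```text
t: 49.55
ee_pos: [511.9, 66.3, 375.1]
orientation: [0.221, -3.134, -0.0]
ft_force: [0.2, 0.1, -0.7]
width: 88.0
```

Run:
```python
from h import *
shot('wrist','w9.png');o=ctrl.get_obs();print(o['t'],o['ee_pos'],o['orientation'],o['qpos'])
r=o['orientation'];print('jaw',np.degrees(2*np.arctan2(r[1],r[0]))-90)
print([proj('w9.png',p) for p in((512,65.4,72),(423,59,110))])
```

```text
49.6 [512.17964851  66.61720688 375.21802458] [-2.23121966e-01  3.13320967e+00  3.61899960e-04] [ 1.06244965e-01  3.04145838e-01  1.89231224e+00  2.64737480e-04
  9.44678238e-01 -1.60689033e+00]
jaw 98.14653603376664
[array([322.1, 225.8]), array([331.7, 105.2])]
```

View pics/w9.png

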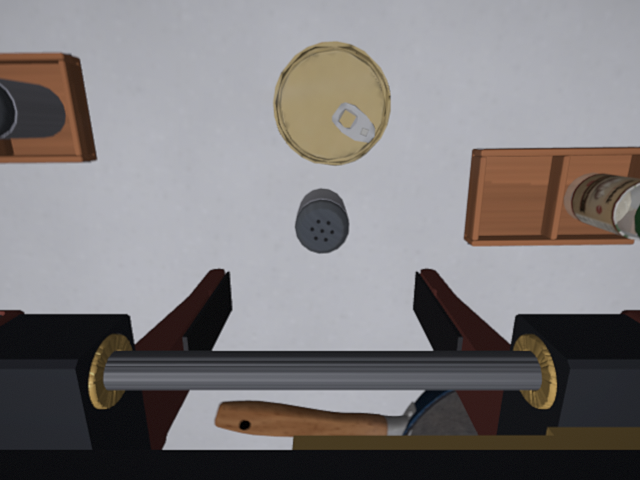

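Request:
{"api": "send_rows", "payload": {"commands": [{"translation": [0, -0.01, -0.1], "twist": [0, 0, 0]}, {"translation": [0, -0.01, -0.2], "twist": [0, 0, 0]}, {"translation": [0, -0.01, -0.3], "twist": [0, 0, 0]}, {"translation": [0, -0.01, -0.4], "twist": [0, 0, 0]}, {"translation": [0, -0.01, -0.5], "twist": [0, 0, 0]}, {"translation": [0, -0.01, -0.6], "twist": [0, 0, 0]}, {"translation": [0, -0.01, -0.7], "twist": [0, 0, 0]}, {"translation": [0, -0.01, -0.8], "twist": [0, 0, 0]}, {"translation": [0, -0.01, -0.9], "twist": [0, 0, 0]}, {"translation": [0, -0.01, -1], "twist": [0, 0, 0]}]}}

```text
t: 50.6
ee_pos: [511.8, 64.7, 274.4]
orientation: [-0.217, 3.134, 0.0]
ft_force: [-0.1, 0.4, -0.0]
width: 87.4
```

Request:
{"api": "send_rows", "payload": {"commands": [{"translation": [0, 0, -0.1], "twist": [0, 0, 0]}, {"translation": [0, 0, -0.2], "twist": [0, 0, 0]}, {"translation": [0, 0, -0.3], "twist": [0, 0, 0]}, {"translation": [0, 0, -0.4], "twist": [0, 0, 0]}, {"translation": [0, 0, -0.48], "twist": [0, 0, 0]}, {"translation": [0, 0, -0.55], "twist": [0, 0, 0]}, {"translation": [0, 0, -0.6], "twist": [0, 0, 0]}, {"translation": [0, 0, -0.64], "twist": [0, 0, 0]}, {"translation": [0, 0, -0.65], "twist": [0, 0, 0]}, {"translation": [0, 0, -0.65], "twist": [0, 0, 0]}]}}

```text
t: 51.6
ee_pos: [511.8, 64.7, 210.2]
orientation: [-0.217, 3.134, -0.0]
ft_force: [-0.0, 0.1, 0.8]
width: 88.1
```

Request:
{"api": "send_rows", "payload": {"commands": [{"translation": [0, 0, 0], "twist": [0, 0, 0]}, {"translation": [0, 0, 0], "twist": [0, 0, 0]}, {"translation": [0, 0, 0], "twist": [0, 0, 0]}, {"translation": [0, 0, 0], "twist": [0, 0, 0]}, {"translation": [0, 0, 0], "twist": [0, 0, 0]}, {"translation": [0, 0, 0], "twist": [0, 0, 0]}, {"translation": [0, 0, 0], "twist": [0, 0, 0]}, {"translation": [0, 0, 0], "twist": [0, 0, 0]}, {"translation": [0, 0, 0], "twist": [0, 0, 0]}, {"translation": [0, 0, 0], "twist": [0, 0, 0]}], "grip": 1}}

```text
t: 52.6
ee_pos: [511.8, 64.7, 210.2]
orientation: [-0.217, 3.134, 0.0]
ft_force: [-0.2, 0.4, 2.2]
width: 45.6
```

Request:
{"api": "send_rows", "payload": {"commands": [{"translation": [0, 0, 0.06], "twist": [0, 0, 0]}, {"translation": [0, 0, 0.15], "twist": [0, 0, 0]}, {"translation": [0, 0, 0.27], "twist": [0, 0, 0]}, {"translation": [0, 0, 0.4], "twist": [0, 0, 0]}, {"translation": [0, 0, 0.55], "twist": [0, 0, 0]}, {"translation": [0, 0, 0.7], "twist": [0, 0, 0]}, {"translation": [0, 0, 0.82], "twist": [0, 0, 0]}, {"translation": [0, 0, 0.92], "twist": [0, 0, -0.05]}, {"translation": [0, 0, 0.98], "twist": [0, 0, -0.12]}, {"translation": [0, 0, 1], "twist": [0, 0, -0.2]}]}}

```text
t: 53.6
ee_pos: [511.9, 64.7, 311.4]
orientation: [-0.056, 3.14, 0.0]
ft_force: [0.2, -0.5, -1.3]
width: 45.1
```

Request:
{"api": "send_rows", "payload": {"commands": [{"translation": [-0.02, 0.09, 0], "twist": [0, 0, -0.1]}, {"translation": [-0.04, 0.18, 0], "twist": [0, 0, -0.2]}, {"translation": [-0.06, 0.27, 0], "twist": [0, 0, -0.3]}, {"translation": [-0.08, 0.36, 0], "twist": [0, 0, -0.4]}, {"translation": [-0.1, 0.45, 0], "twist": [0, 0, -0.5]}, {"translation": [-0.12, 0.54, 0], "twist": [0, 0, -0.6]}, {"translation": [-0.14, 0.63, 0], "twist": [0, 0, -0.7]}, {"translation": [-0.16, 0.72, 0], "twist": [0, 0, -0.8]}, {"translation": [-0.18, 0.81, 0], "twist": [0, 0, -0.9]}, {"translation": [-0.2, 0.9, 0], "twist": [0, 0, -0.98]}]}}

```text
t: 54.6
ee_pos: [491.6, 155.0, 310.5]
orientation: [-0.708, -3.061, 0.0]
ft_force: [-0.1, 0.4, -1.6]
width: 45.3
```

Request:
{"api": "send_rows", "payload": {"commands": [{"translation": [-0.02, 0.09, 0], "twist": [0, 0, -0.1]}, {"translation": [-0.04, 0.18, 0], "twist": [0, 0, -0.2]}, {"translation": [-0.06, 0.27, 0], "twist": [0, 0, -0.3]}, {"translation": [-0.08, 0.36, 0], "twist": [0, 0, -0.4]}, {"translation": [-0.1, 0.45, 0], "twist": [0, 0, -0.5]}, {"translation": [-0.12, 0.54, 0], "twist": [0, 0, -0.6]}, {"translation": [-0.14, 0.63, 0], "twist": [0, 0, -0.7]}, {"translation": [-0.15, 0.72, 0], "twist": [0, 0, -0.8]}, {"translation": [-0.16, 0.81, 0], "twist": [0, 0, -0.9]}, {"translation": [-0.17, 0.88, 0], "twist": [0, 0, -0.98]}]}}

```text
t: 55.6
ee_pos: [474.6, 243.1, 310.5]
orientation: [-1.429, -2.798, 0.0]
ft_force: [-0.0, -1.0, -0.1]
width: 45.1
```

Request:
{"api": "send_rows", "payload": {"commands": [{"translation": [0, 0, -0.03], "twist": [0, 0, -0.11]}, {"translation": [0, 0, -0.06], "twist": [0, 0, -0.22]}, {"translation": [0, 0, -0.1], "twist": [0, 0, -0.33]}, {"translation": [0, 0, -0.15], "twist": [0, 0, -0.44]}, {"translation": [0, 0, -0.2], "twist": [0, 0, -0.55]}, {"translation": [0, 0, -0.25], "twist": [0, 0, -0.66]}, {"translation": [0, 0, -0.3], "twist": [0, 0, -0.77]}, {"translation": [0, 0, -0.35], "twist": [0, 0, -0.88]}, {"translation": [0, 0, -0.4], "twist": [0, 0, -0.98]}, {"translation": [0, 0, -0.4], "twist": [0, 0, -0.98]}]}}

```text
t: 56.6
ee_pos: [474.5, 242.6, 269.9]
orientation: [-2.063, -2.369, 0.002]
ft_force: [-1.1, -0.1, -1.2]
width: 45.5
```

Request:
{"api": "send_rows", "payload": {"commands": [{"translation": [0, 0, -0.1], "twist": [0, 0, 0]}, {"translation": [0, 0, -0.2], "twist": [0, 0, 0]}, {"translation": [0, 0, -0.3], "twist": [0, 0, 0]}, {"translation": [0, 0, -0.38], "twist": [0, 0, 0]}, {"translation": [0, 0, -0.44], "twist": [0, 0, 0]}, {"translation": [0, 0, -0.48], "twist": [0, 0, 0]}, {"translation": [0, 0, -0.5], "twist": [0, 0, 0]}, {"translation": [0, 0, -0.52], "twist": [0, 0, 0]}, {"translation": [0, 0, -0.53], "twist": [0, 0, 0]}, {"translation": [0, 0, -0.535], "twist": [0, 0, 0]}]}}

```text
t: 57.6
ee_pos: [474.8, 242.7, 216.8]
orientation: [2.062, 2.37, 0.0]
ft_force: [0.2, -0.4, -1.2]
width: 45.3
```

Release and lift, then back off for a look.

Request:
{"api": "send_rows", "payload": {"commands": [{"translation": [0, 0, 0], "twist": [0, 0, 0]}, {"translation": [0, 0, 0], "twist": [0, 0, 0]}, {"translation": [0, 0, 0], "twist": [0, 0, 0]}, {"translation": [0, 0, 0], "twist": [0, 0, 0]}, {"translation": [0, 0, 0], "twist": [0, 0, 0]}, {"translation": [0, 0, 0], "twist": [0, 0, 0]}, {"translation": [0, 0, 0.1], "twist": [0, 0, 0]}, {"translation": [0, 0, 0.3], "twist": [0, 0, 0]}, {"translation": [0, 0, 0.55], "twist": [0, 0, 0]}, {"translation": [0, 0, 0.85], "twist": [0, 0, 0]}], "grip": -1}}

```text
t: 58.6
ee_pos: [474.4, 242.5, 302.5]
orientation: [-2.061, -2.37, 0.002]
ft_force: [1.0, -0.9, -0.3]
width: 87.7
```

Request:
{"api": "send_rows", "payload": {"commands": [{"translation": [0, 0, 0.15], "twist": [0, 0, 0]}, {"translation": [0, 0, 0.3], "twist": [0, 0, 0]}, {"translation": [0, 0, 0.45], "twist": [0, 0, 0]}, {"translation": [0, 0, 0.6], "twist": [0, 0, 0]}, {"translation": [0, 0, 0.75], "twist": [0, 0, 0]}, {"translation": [0, 0, 0.85], "twist": [0, 0, 0]}, {"translation": [0, 0, 0.95], "twist": [0, 0, 0]}, {"translation": [0, 0, 1], "twist": [0, 0, 0]}, {"translation": [0, 0, 1], "twist": [0, 0, 0]}, {"translation": [0, 0, 1], "twist": [0, 0, 0]}]}}

```text
t: 59.6
ee_pos: [474.6, 242.6, 401.3]
orientation: [-2.062, -2.37, 0.001]
ft_force: [0.8, 0.3, -0.1]
width: 87.9
```

Run:
```python
from h import *
shot('wrist','w10.png');shot('scene','s10.png');shot('side','d10.png');o=ctrl.get_obs();print(o['t'],o['ee_pos'],o['width'])
```

```text
59.75 [474.61863889 242.6132129  401.01558279] 87.47618997536507
```

View pics/w10.png

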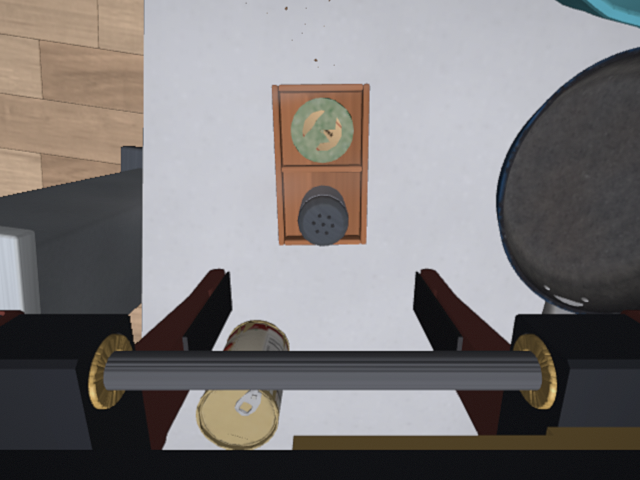

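View pics/s10.png

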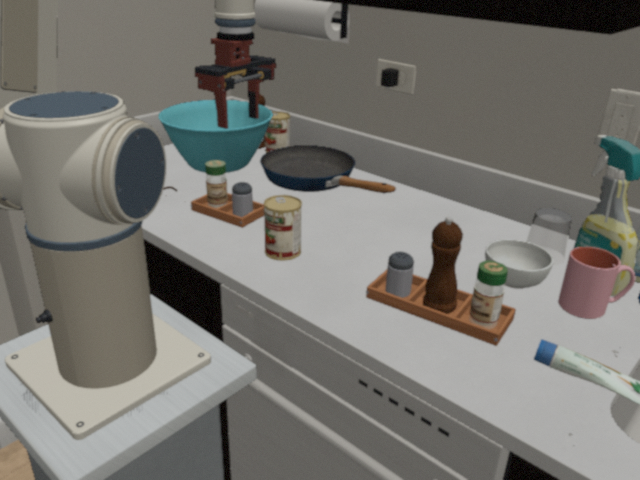

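Run:
```python
from h import *
f='w10.png'
print('short jar',ray(f,323,130,112),'want',(463.6,315.9),'shk',ray(f,323.5,220,78),'want',(474.5,242.7))
for n,p in(('knob',(468.5,-274.5,175)),('foot',(468.5,-274.5,6)),('jarlid',(480,-352.7,112)),('shk',(457,-196.3,80))): print(n,proj('s10.png',p))
for n,p in(('knob',(468.5,-274.5,175)),('jarlid',(480,-352.7,112)),('shk',(457,-196.3,80))): print(n,proj('d10.png',p))
cv2.imwrite('pics/c10.png',np.hstack([cv2.resize(cv2.imread('pics/s10.png')[200:350,360:520],None,fx=2.4,fy=2.4),cv2.resize(cv2.imread('pics/d10.png')[50:200,330:430],None,fx=2.4,fy=2.4)]))
```

```text
short jar [465.1 315.2 112. ] want (463.6, 315.9) shk [475.9 242.   78. ] want (474.5, 242.7)
knob [449.7 218.1]
foot [436.8 305.9]
jarlid [491.4 266.9]
shk [399.8 255.4]
knob [381.6  84.4]
jarlid [389.9 100. ]
shk [368.4 148.8]
```

View pics/c10.png

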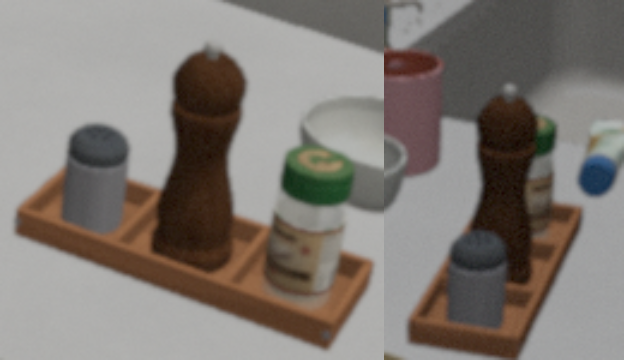

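```bash
python3 -c "
from workcell import ctrl
print(ctrl.close_job(), ctrl.get_obs()['t'])"
```

```text
the job is handed in; nothing more can be done
the job is handed in; nothing more can be done
```

Both caddies are made up and the job is handed in, at about 60 s of the 136 s allowed. No verdict was reported.

- **Long caddy:** the pepper mill is in the middle pocket, with a shaker in the +y end and a jar in the −y end.
- **Short caddy:** a jar is in the +y pocket and a shaker in the −y pocket.

**Last checks:**
- **Position:** in the short caddy, jar and shaker measured within about 2 mm of their pocket centres. In the long caddy, the mill's knob is within about 3 px of where a centred mill should show. Its jar measured within about 3 mm just after placing. I compared the long caddy's shaker only by eye, against its predicted place.
- **Upright and clear:** everything stands upright in its pocket. The tin is still standing where it was; I judged that by eye rather than measuring it again. The gripper is open and clear of everything.

**Irregularities:**
- Setting down the first jar gave a brief 40 N reading at the wrist, well under the 120 N wrist limit. I could not check it against the separate 40 N limit on the arm and gripper body. I slowed the later placings, and they showed no such spike.
- My first reading of the scene and side pictures disagreed by 6 to 20 mm in y, so I measured again with the wrist camera and used those positions.

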